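# Fuse the training board and hold its terminal cover at the inspection mark

### The arm

A 6-joint arm with a two-finger parallel gripper is mounted at the origin on the work surface. World frame = base frame: x ahead of the robot, y to its left, z up, the work surface at z = 0. Lengths are in m, angles in rad, forces in N, time in s.
With the tool pointing down it reaches from about 0.375 to 0.9 m from the base axis. Payload 3.1 kg.
Tool frame: the origin (TCP) lies at the very end of the fingers, on their centre line; the grasp point (between the pads) lies 19 mm behind it; z points along the fingers, y is the direction in which the jaws open and shut (so a half turn about z gives the same grasp; the last joint's range is limited). The gripper opens to 87 mm and grips with 3 to 60 N. Pads are 19 mm wide; open, the fingers measure 117 mm over their backs; the gripper's body (75 mm by 190 mm) begins 51 mm behind the grasp point.
Start: joints at [-1.528, 0.527, 1.433, -0, 1.181, -0.178], TCP at [0.138, -0.61, 0.223] pointing down, gripper open.
Joint ranges: [-3.08, 3.08], [-0.75, 2.2], [0.22, 2.44], [-1.43, 4.57], [0, 2.65], [-2.85, 2.85]. Speed limits (rad/s): [2.79, 2.79, 3.14, 3.14, 3.14, 3.14].

### API

Orientations are given as a unit quaternion [x, y, z, w].
In Python, from rig import robot, optics gives the robot as it stands.
- The arm moves only by the shell command python3 -m inch 'ROWS' [FORCE]. ROWS is JSON, a list of rows, each an object of numbers: "ax", "ay", "az": the turn, a rotation vector about the tool's x, y, z in rad; "dx", "dy", "dz": the shift along the tool's x, y, z in mm; "gripper": the opening in per cent of the stroke, from 0 (shut) to 100 (fully open). In form: [{"ax": .., "ay": .., "az": .., "dx": .., "dy": .., "dz": .., "gripper": ..}, ...]. A call has 1 to 8 rows; each row shifts and turns the commanded pose from where the row before left it, along the tool's axes as they then stand; what a row does not reach is not made up. A row lasts 1/10 s, in which the tool goes at most 50 mm and 8.59 degrees, less where a joint would pass 70% of its speed; a pose out of reach is approached as far as the arm can. A call with a gripper value outside its range is refused whole. The fingers move at their own pace and stop on an object; FORCE is the grip in N (left out, the last holds). Time passes only in rows, so rows that do not move let the fingers close. It gives the time, the measured TCP pose, the force and the opening at its end, in the units of the state.
- robot.get_obs(): the state, without advancing time (a new reading comes with each control period).
- optics.camera(name): name is "side" or "top"; returns a dict with "img" (384x512x3 uint8, red, green, blue), "depth" (384x512 float32, m along the optical axis (not along the pixel's ray), 0 where there is no reading), "camera_matrix" (3x3 intrinsics, pixels), "position" and "attitude" of the camera in the world. Camera axes: x right, y up, looking along -z (the intrinsics and any distortion apply to the point x, -y, -z); pixel columns grow to the right and rows downward; lengths in m; the calibration is good to about 2 mm. A picture is of the moment at which its call begins.
- robot.hand_in(): hands the job in, once; it reports no verdict.
The state is a dict: "time": time; "q": joint angles; "joint_velocities": joint speeds; "joint_torque": joint torques, N m; "position": TCP position; "tool_rot": TCP orientation; "ft_force": force on the tool from outside, world axes, zero at the start; "moment": the same for the moment, N m; "grip_width": finger opening in m.
Only numpy, scipy, OpenCV 4.12 (cv2) and the standard library are available. Lean on these libraries where they do the work, as an engineer would, in place of code of your own. Each camera call takes 0.05 s, during which the arm holds its last target.

### The job

Plug the square-headed fuse carrier fully home into the way whose tag has one stud, and after that the round-headed carrier fully home into the way whose tag has two studs. Then lift the hinged terminal cover (it has a rod to take it by) until it is in line with the pointer at its side, and finish while still holding it there steadily with the gripper, for the inspector to look inside: the cover falls shut if it is let go. Leave the pointer, bin, screwdriver and coupling as they are.

Things in the scene. Friction and masses are not known exactly. Their poses are not given: they have to be found in the camera images.
- board: White fuse board lying on its back, fixed, 260 (x) by 240 (y) by 50 mm high. Origin: centre of underside; x points away from the robot (turned up to 0.25 rad), z up. Near strip (x -130 to -30 mm): flat top with two holes, the ways, at x -75, y +55 and -55 mm. Far part: terminal chamber under the hinged cover. With the cover shut only rod, pointer and carriers rise above 61 mm.
- way1 (a point): Centre of the mouth of the way whose tag has ONE black stud, level with the board's top (50 mm above the bench); axes as the board's. Hole diameter 19 mm, 32 mm deep, chamfered. May be the left or the right hole. Its grey tag (22 by 46 by 3 mm, studs 12 mm wide, 4 mm high) is centred 37 mm in front of the hole (towards the robot).
- way2 (a point): The same for the way whose tag has TWO black studs side by side.
- fuse_square: Square-headed fuse carrier, loose, upright in the stand. Origin: bottom of its foot, z up. Brass foot 16 mm diameter, 28 mm long, tip chamfered; white flange 38 mm diameter (z 28 to 33 mm) that rests on the face round the hole; white head 30 by 30 mm square, z 33 to 83 mm. 0.06 to 0.13 kg.
- square_head (a point): Centre of the square head, the place to grip (30 mm between flat sides, x and y square to the sides), 58 mm above the foot's bottom; fully home in a way it is 30 mm above the way's mouth.
- fuse_round: Round-headed fuse carrier, loose, upright, at first standing in the stand. The same foot and flange as the square one; white round head 24 mm diameter, 40 mm tall (z 33 to 73 mm). About 0.06 kg.
- round_head (a point): Centre of the round head, the place to grip (24 mm across), 53 mm above the foot's bottom; fully home in a way it is 25 mm above the way's mouth.
- stand: Plywood block, fixed, 165 (x) by 70 (y) by 45 mm high, with two loose-fitting holes 90 mm apart along its x in which the carriers stand, feet 28 mm deep, either carrier in either hole. Origin at the centre of its underside.
- flap (a joint): Angle of the terminal cover, rad: 0 = shut (level), grows as its near edge rises, stop at 1.4. Aluminium plate 150 mm long (from hinge to near edge), 236 mm wide, 5 mm thick, 0.28 to 0.56 kg with its rod; free hinge, falls shut by itself from every angle.
- flap_rod (a point): Gripping point on the cover's steel rod (12 mm diameter) that runs along the cover's near edge, 155 mm from the hinge axis. The rod sticks out 64 mm past the cover on the board's -y side; this point is 37 mm out, free all round, 55 mm above the bench when shut. Moves with the cover: x points to the hinge, y along the rod. The rod may turn between the fingers, so the gripper can stay pointing down.
- flap_hinge (a point): Middle of the cover's hinge axis, 55 mm above the bench, near the board's far edge (125 mm beyond its centre), axes as the board's; the hinge axis runs along y.
- pointer (a joint): Angle of the pointer, rad, measured as the cover's: the cover is at the mark when flap equals this. Between 0.6 and 1.05. Stiff friction holds it in place.
- pointer_tip (a point): Tip of the dark steel pointer arm, which pivots on the cover's hinge axis at the +y side of the board, 14 mm outside it, 105 mm long; this point is its end, 105 mm from the axis; it stands up to 150 mm above the bench, beside the way from stand to board. x points from the tip to the hinge.
- bin: Bystander: red open bin, 110 by 100 by 60 mm; origin at the centre of its underside.
- driver: Bystander: screwdriver lying on the bench; origin under its middle.
- coupling: Bystander: upright steel conduit coupling, 36 mm diameter, 45 mm tall; origin at the centre of its underside.
Not all that is in view belongs to the job. What is shaped like the fuse_round but blue, orange or purple is not meant.

How it is judged:
On the way, in this order (a step that is already met when the one before it is completed fails the run):
1. the square-headed carrier is fully home in the one-stud way and released (horizontal distance between square_head and way1 below 0.005 m and z of square_head in the frame of way1 below 0.033 m and angle between square_head's own z axis and vertical below 0.1 rad and contact force between the fingers and fuse_square below 0.1 N), for 0.2 s.
2. the round-headed carrier is fully home in the two-stud way and released (horizontal distance between round_head and way2 below 0.005 m and z of round_head in the frame of way2 below 0.028 m and angle between round_head's own z axis and vertical below 0.1 rad and contact force between the fingers and fuse_round below 0.1 N), for 0.2 s.
3. the cover is held in line with the pointer (angle between the x axis of flap_rod and the x axis of pointer_tip, either way round below 0.09 rad and contact force between the fingers and flap above 0.5 N), for 0.3 s.
At the end, for the whole second after the job is handed in: Both carriers fully home (3 mm depth, 5 mm centre, 0.1 rad upright), square head in the one-stud way, round in the two-stud; cover in line with the pointer within 0.09 rad, still (under 0.1 rad/s), carried by the fingers (over 0.5 N) and touching no loose thing (all of step 1 and all of step 2 and all of step 3 and contact force between flap and bin below 0.1 N and contact force between flap and driver below 0.1 N and contact force between flap and coupling below 0.1 N and contact force between flap and fuse_square below 0.1 N and contact force between flap and fuse_round below 0.1 N and velocity of joint flap between -0.1 and 0.1 rad/s); the arm keeps its last pose, push and grip.
It fails at once if the pointer is shifted by more than 8 mm at its tip (distance of pointer_tip from where it was at the start of the episode above 0.008 m).
It fails at once if the bin is shifted by more than 30 mm (distance of bin from where it was at the start of the episode above 0.03 m).
It fails at once if the screwdriver is shifted by more than 30 mm (distance of driver from where it was at the start of the episode above 0.03 m).
It fails at once if the coupling is shifted by more than 30 mm (distance of coupling from where it was at the start of the episode above 0.03 m).
It also fails if it takes over 72 s, if anything falls off the work surface, if the arm or the gripper's body presses on something with over 40 N, if the wrist force passes 120 N, or if a joint passes its speed limit or range.

## Working session

There is one attempt and no reset: what is moved stays moved. The work goes in short steps, Python scripts to look and compute and a shell command to move; the robot and the scene stay as the last step left them, time stands still between calls to the robot, and variables do not carry over. Pictures are saved under pics/ and viewed, and the job is handed in when it is done.

```bash
ls; mkdir -p pics
cat > h.py <<'E'
import numpy as np, cv2
from rig import robot, optics
from scipy.spatial.transform import Rotation as R
def snap(n,fn=None):
    c=optics.camera(n)
    if fn: cv2.imwrite('pics/'+fn,cv2.cvtColor(c['img'],cv2.COLOR_RGB2BGR))
    return c
def rot(c):
    a=np.array(c['attitude']); return a if a.shape==(3,3) else R.from_quat(a).as_matrix()
def cloud(c):
    K=np.array(c['camera_matrix']);d=c['depth'];v,u=np.mgrid[:d.shape[0],:d.shape[1]]
    p=np.stack([(u-K[0,2])/K[0,0]*d,-(v-K[1,2])/K[1,1]*d,-d],-1)
    return p@rot(c).T+np.array(c['position'])
def ray(c,u,v,z):
    K=np.array(c['camera_matrix']);p=rot(c)@np.array([(u-K[0,2])/K[0,0],-(v-K[1,2])/K[1,1],-1.]);o=np.array(c['position'])
    return o+p*(z-o[2])/p[2]
E
python3 - <<'E'
from h import *
for n in('top','side'):
    c=snap(n,n+'0.png'); print(n,{k:np.round(v,4).tolist() for k,v in c.items() if k not in('img','depth')},c.keys())
    np.savez(n+'0.npz',**c)
print(robot.get_obs())
E
```

```text
pics
top {'camera_matrix': [[397.6074, 0.0, 252.4091], [0.0, 397.6074, 189.9874], [0.0, 0.0, 1.0]], 'position': [0.4209, -0.0023, 1.3051], 'attitude': [0.0404, -0.037, -0.7, 0.712]} dict_keys(['img', 'depth', 'camera_matrix', 'position', 'attitude'])
side {'camera_matrix': [[374.8308, 0.0, 260.1419], [0.0, 374.8308, 191.0092], [0.0, 0.0, 1.0]], 'position': [0.0302, 0.6136, 0.605], 'attitude': [-0.1606, 0.4413, 0.8345, -0.2881]} dict_keys(['img', 'depth', 'camera_matrix', 'position', 'attitude'])
{'time': 0.1, 'q': array([-1.52751102e+00,  5.28365752e-01,  1.43376367e+00, -1.49987343e-05,
        1.18138720e+00, -1.78472195e-01]), 'joint_velocities': array([ 3.13062292e-06, -3.08862776e-03, -3.89660407e-03,  1.68927148e-04,
       -1.73589772e-03,  1.86052558e-04]), 'joint_torque': array([-5.37683331e-05, -4.40986061e+01, -1.77151144e+01,  6.35189912e-02,
        5.34148165e-02, -3.87946579e-05]), 'position': array([ 0.13747817, -0.60902582,  0.2216774 ]), 'tool_rot': array([ 9.93858471e-01,  1.10654483e-01,  5.80549347e-05, -9.60255115e-04]), 'ft_force': array([-0.26172052, -0.67003041, -0.06451853]), 'moment': array([-0.02731033, -0.04932706, -0.01284142]), 'grip_width': 0.08700198578616128}
```

View pics/top0.png

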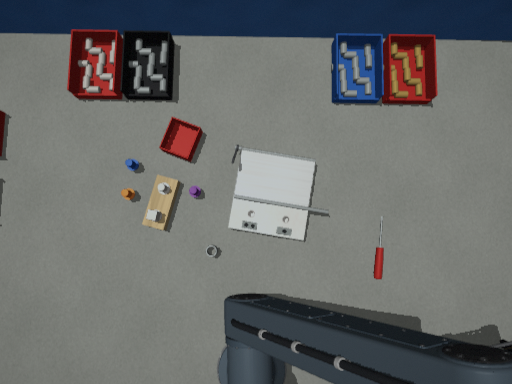

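View pics/side0.png

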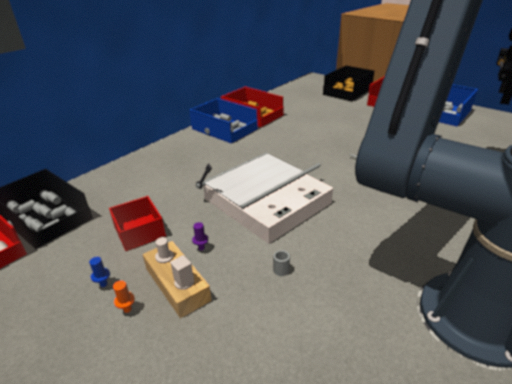

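The top view shows the board around (270,195), the stand with the white carriers (round at 164,188 and square at 153,215), and the bin at (181,139). The purple (195,191), blue (131,164) and orange (128,194) carriers are decoys. The coupling is at (211,251), the driver at (379,250) and the pointer at (237,154). I'll crop in on the details.

Run:
```python
import cv2,numpy as np
t=cv2.imread('pics/top0.png');s=cv2.imread('pics/side0.png')
a=cv2.resize(t[140:245,225:335],(400,382),interpolation=cv2.INTER_CUBIC)
b=cv2.resize(t[170:235,135:205],(400,371),interpolation=cv2.INTER_CUBIC)
o=np.zeros((590,800,3),np.uint8);o[:382,:400]=a;o[:371,400:]=b
o[390:590,:400]=cv2.resize(s[160:220,250:350],(400,200)) ;o[390:590,400:]=cv2.resize(s[150:210,190:290],(400,200))
cv2.imwrite('pics/crop0.png',o)
```

```text
(no output)
```

View pics/crop0.png

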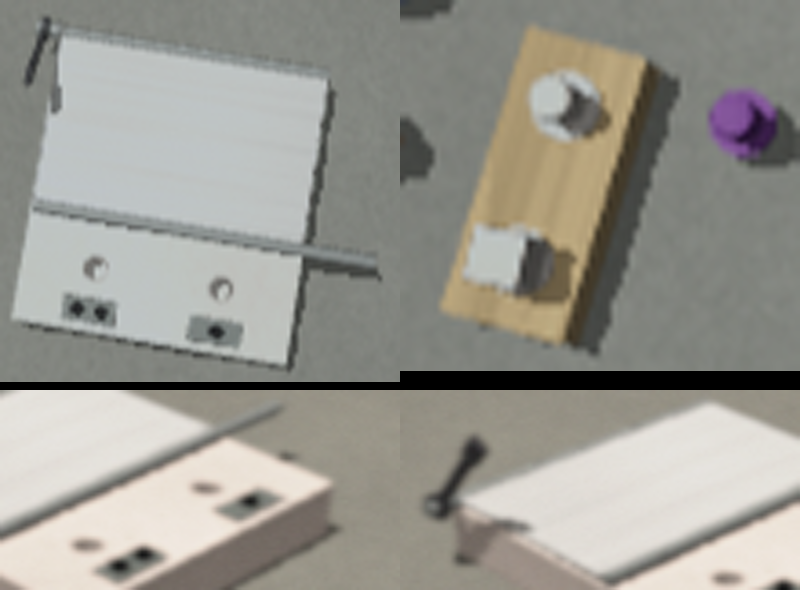

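One-stud tag: right way (crop 215,330; top ≈285,231). Two-stud tag: left way (top ≈249,225). Square head goes right, round head goes left. Next come the measurements.

```bash
cat > meas.py <<'E'
from h import *
C={n:dict(np.load(n+'0.npz')) for n in('top','side')}
for n,c in C.items():
    P=cloud(c); z=P[...,2]; img=c['img'].astype(int); 
    print('==',n)
    # bench level check
    print('bench z', np.round(np.median(z[(abs(z)<.02)]),4))
    # white things by height band
    white=(img.min(-1)>120)&((img.max(-1)-img.min(-1))<40)
    hsv=cv2.cvtColor(c['img'],cv2.COLOR_RGB2HSV)
    wood=(hsv[...,0]>8)&(hsv[...,0]<28)&(hsv[...,1]>60)&(z>.035)&(z<.055)
    def comps(m,mn=15):
        k,l,s,ce=cv2.connectedComponentsWithStats(m.astype(np.uint8))
        return [(l==i) for i in range(1,k) if s[i,4]>=mn]
    reg=(P[...,0]>.2)&(P[...,0]<.9)&(P[...,1]>-.4)&(P[...,1]<.6)
    for m in comps(wood&reg,60):
        r=cv2.minAreaRect((P[m][:,:2]*1000).astype(np.float32)); print('wood',m.sum(),r,np.median(z[m]))
    for m in comps((z>.085)&reg&~(wood),8):
        q=P[m]; vv,uu=np.nonzero(m); top=q[q[:,2]>np.percentile(q[:,2],90)-.004]
        print('high',m.sum(),'pix',uu.mean().round(),vv.mean().round(),'zmax',q[:,2].max().round(4),'topc',top[:,:2].mean(0).round(4),[np.round(v,4) for v in cv2.minAreaRect((top[:,:2]*1000).astype(np.float32))])
    m=[m for m in comps((z>.04)&(z<.075)&reg&(P[...,1]<.14)&(P[...,1]>-.3),800)]
    for k in m:
        nr=k&(z<.055)
        print('board',k.sum(),cv2.minAreaRect((P[k][:,:2]*1000).astype(np.float32)),np.percentile(z[k],[10,50,90]).round(4))
E
python3 meas.py
```

```text
== top
bench z 0.0007
wood 848 ((517.3521118164062, 298.2055969238281), (70.80789947509766, 163.3504180908203), 74.99276733398438) 0.04545220684487916
high 31 pix 234.0 156.0 zmax 0.1456 topc [0.6368 0.0646] [array([637.0882,  64.9191]), array([ 3.052 , 10.9953]), np.float64(89.7683)]
high 44 pix 161.0 186.0 zmax 0.0948 topc [0.5621 0.2862] [array([563.0073, 286.7205]), array([21.1006, 17.6841]), np.float64(68.627)]
high 108 pix 152.0 214.0 zmax 0.108 topc [0.474 0.31 ] [array([474.8428, 310.1719]), array([28.4532, 30.029 ]), np.float64(85.6247)]
high 14540 pix 365.0 344.0 zmax 1.3051 topc [ 0.2736 -0.2608] [array([ 324.1043, -145.4038]), array([340.7212,  57.401 ]), np.float64(65.4928)]
board 6234 ((551.2720947265625, -78.25692749023438), (322.862548828125, 264.1073303222656), 81.41819763183594) [0.0491 0.0564 0.061 ]
== side
bench z -0.0002
wood 1419 ((515.1869506835938, 299.65478515625), (70.73580169677734, 168.57708740234375), 75.48191833496094) 0.04440430897712355
wood 97 ((535.30322265625, 407.8342590332031), (23.489152908325195, 12.886600494384766), 60.948265075683594) 0.0452846056732743
high 7013 pix 399.0 90.0 zmax 0.5238 topc [ 0.2274 -0.0556] [array([230.5591, -50.8306]), array([62.4653, 40.3077]), np.float64(3.4198)]
high 73 pix 207.0 171.0 zmax 0.1441 topc [0.6341 0.0673] [array([633.9958,  67.0895]), array([ 6.159 , 14.6419]), np.float64(78.7731)]
high 90 pix 162.0 242.0 zmax 0.0914 topc [0.5576 0.289 ] [array([558.5728, 288.1053]), array([22.1737, 23.132 ]), np.float64(19.4012)]
high 286 pix 181.0 265.0 zmax 0.1022 topc [0.4704 0.3122] [array([471.4103, 311.2919]), array([29.6509, 31.7268]), np.float64(78.5528)]
board 5464 ((545.406982421875, -75.61860656738281), (322.4942626953125, 262.5660400390625), 81.56047058105469) [0.0486 0.0559 0.0586]
```

```bash
cat > meas2.py <<'E'
from h import *
C={n:dict(np.load(n+'0.npz')) for n in('top','side')}
# approx frame
yaw=-0.148
def board_est(n,c,prior,yaw):
    g=cv2.cvtColor(c['img'],cv2.COLOR_RGB2GRAY).astype(np.float32)
    # rectify the plane z=.05 near strip: x' -140..-20 , y' -140..140, .5mm/px  (orthophoto via 4-point homography)
    Rz=np.array([[np.cos(yaw),-np.sin(yaw)],[np.sin(yaw),np.cos(yaw)]])
    K=c['camera_matrix'];Rm=rot(c)
    def proj(p):
        q=(p-c['position'])@Rm; return [K[0,0]*q[0]/-q[2]+K[0,2],K[1,1]*-q[1]/-q[2]+K[1,2]]
    loc=np.array([[-150,-150],[-150,150],[0,150],[0,-150]],float)/1000
    src=np.float32([proj(np.r_[prior+Rz@l,.05]) for l in loc])
    dst=np.float32([[ (150-l[1]*1000)*2,(0-l[0]*1000)*2] for l in loc])
    H=cv2.getPerspectiveTransform(src,dst)
    return cv2.warpPerspective(c['img'],H,(600,300),flags=cv2.INTER_CUBIC)
prior=np.array([.548,-.055])
o=[]
for n,c in C.items():
    w=board_est(n,c,prior,yaw); o.append(cv2.cvtColor(w,cv2.COLOR_RGB2BGR)); np.save(n+'w.npy',w)
cv2.imwrite('pics/ortho.png',np.vstack(o))
E
python3 meas2.py
```

```text
(no output)
```

View pics/ortho.png

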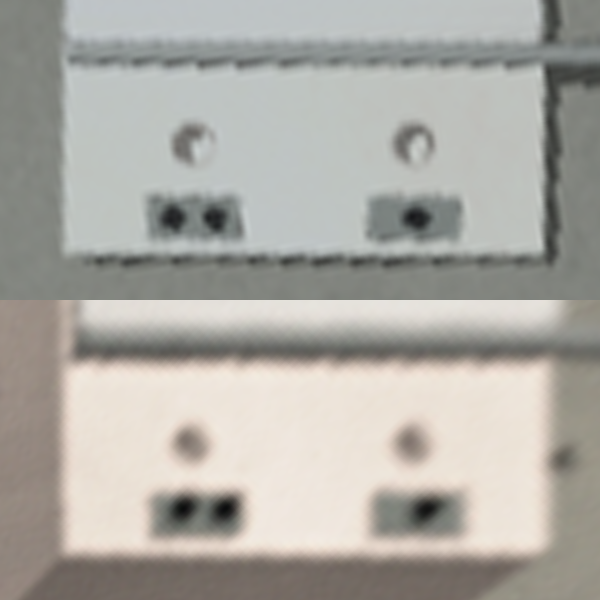

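The ortho views (top camera above, side below) agree on the layout: holes near (193,144) and (413,144), with 2 studs left and 1 right. I'll fit the edges at sub-pixel level.

```bash
cat > edges.py <<'E'
import numpy as np,cv2
prior=np.array([.548,-.055]);yaw=-.148
for n in('top','side'):
    w=np.load(n+'w.npy'); g=cv2.GaussianBlur(cv2.cvtColor(w,cv2.COLOR_RGB2GRAY).astype(np.float32),(0,0),2)
    gx=abs(cv2.Sobel(g,cv2.CV_32F,1,0)); gy=abs(cv2.Sobel(g,cv2.CV_32F,0,1))
    def line(G,fixed,lo,hi,ax):
        pts=[]
        for f in fixed:
            s=G[f,lo:hi] if ax==0 else G[lo:hi,f]
            s=np.where(s>s.max()*.5,s,0); k=s.argmax(); a,b=max(0,k-4),k+5
            ww=s[a:b]; pts.append(lo+(ww*np.arange(a,a+len(ww))).sum()/ww.sum())
        pts=np.array(pts);f=np.array(fixed); 
        for _ in range(3):
            p=np.polyfit(f,pts,1); r=abs(pts-np.polyval(p,f)); ok=r<max(1.5,2*np.median(r)); f,pts=f[ok],pts[ok]
        return p
    L=line(gx,range(90,240),45,80,0);Rr=line(gx,range(90,240),530,565,0);N=line(gy,range(90,520),240,275,1)
    l,r,nn=np.polyval(L,150),np.polyval(Rr,150),np.polyval(N,300)
    print(n,'left',l,'right',r,'near',nn,'slopes',L[0],Rr[0],N[0])
    # hole: segment by difference from local background
    for u0 in(192,413):
        p=w[120:170,u0-30:u0+30].astype(np.float32); bg=np.median(p.reshape(-1,3),0); d=np.abs(p-bg).sum(-1)
        m=(d>25).astype(np.uint8); cs,_=cv2.findContours(m,cv2.RETR_EXTERNAL,cv2.CHAIN_APPROX_NONE); c=max(cs,key=cv2.contourArea); 
        (cx,cy),rad=cv2.minEnclosingCircle(c);b=cv2.boundingRect(c)
        print('  hole enclosing',cx+u0-30,cy+120,rad,'bbox c',b[0]+b[2]/2+u0-30,b[1]+b[3]/2+120,b[2:])
E
python3 edges.py
```

```text
top left 63.05554498496302 right 544.0844564146834 near 254.33682942055842 slopes 0.00023138569370879253 -0.0029467442293977185 0.001478579692310811
  hole enclosing 192.35000038146973 143.45000076293945 23.622652053833008 bbox c 192.5 144.5 (45, 47)
  hole enclosing 412.93712615966797 142.6856288909912 22.948774337768555 bbox c 413.5 143.0 (45, 44)
side left 62.27928009729073 right 549.2620446594531 near 255.51417491440625 slopes 0.0035008255702538883 -0.011795364225563683 0.002030122206447428
  hole enclosing 190.5 144.1666660308838 20.66273307800293 bbox c 190.5 144.5 (41, 41)
  hole enclosing 412.39622688293457 143.56037712097168 20.873916625976562 bbox c 411.5 144.0 (39, 42)
```

```bash
cat > orth2.py <<'E'
from h import *
C={n:dict(np.load(n+'0.npz')) for n in('top','side')}
o=[]
for n,c in C.items():
    K=c['camera_matrix'];Rm=rot(c)
    def proj(p):
        q=(p-c['position'])@Rm; return [K[0,0]*q[0]/-q[2]+K[0,2],K[1,1]*-q[1]/-q[2]+K[1,2]]
    row=[]
    for (x,y,z) in((.472,.311,.1),(.560,.2875,.09)):
        loc=[(-.03,-.03),(-.03,.03),(.03,.03),(.03,-.03)]
        src=np.float32([proj(np.array([x+a,y+b,z])) for a,b in loc]); dst=np.float32([[(.03-b)*5000,(.03-a)*5000] for a,b in loc])
        w=cv2.warpPerspective(c['img'],cv2.getPerspectiveTransform(src,dst),(300,300),flags=cv2.INTER_CUBIC)
        w=cv2.cvtColor(w,cv2.COLOR_RGB2BGR);
        cv2.line(w,(150,140),(150,160),(0,0,255),1);cv2.line(w,(140,150),(160,150),(0,0,255),1);row.append(w)
    o.append(np.hstack(row))
cv2.imwrite('pics/heads.png',np.vstack(o))
E
python3 orth2.py
```

```text
(no output)
```

View pics/heads.png

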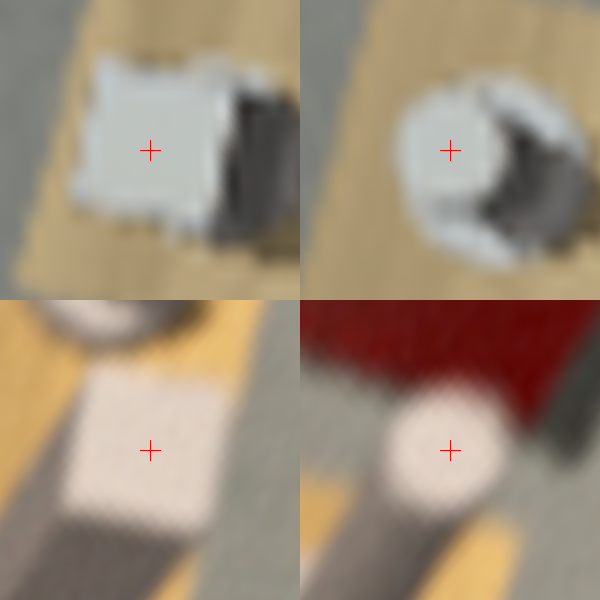

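```bash
cat > to.py <<'E'
import sys
from h import *
o=robot.get_obs(); x,y,z,yaw=map(float,sys.argv[1:5])
T=R.from_quat(o['tool_rot']); m=T.as_matrix(); cy=np.arctan2(m[1,0],m[0,0])
d=m.T@(np.array([x,y,z])-o['position'])*1000
print('t',round(o['time'],2),'pos',o['position'].round(4),'yaw',cy.round(4),'tilt',m[2,2].round(5),'w',round(o['grip_width'],4),'F',o['ft_force'].round(1),'q',o['q'].round(2))
tgt=R.from_euler('z',yaw)*R.from_euler('x',np.pi)
print('shift mm',d.round(1),'rotvec',(T.inv()*tgt).as_rotvec().round(4))
E
python3 -m inch '[{"az":0.12},{"az":0.14},{"az":0.13},{},{"dx":12,"dy":-20},{"dx":24,"dy":-38},{"dx":24,"dy":-38},{"dx":24,"dy":-38}]'
python3 to.py .5 -.2 .222 -.17
```

```text
t 0.1 pos [ 0.1375 -0.609   0.2217] yaw 0.2218 tilt -1.0 w 0.087 F [-0.3 -0.7 -0.1] q [-1.53  0.53  1.43 -0.    1.18 -0.18]
shift mm [ 4.436e+02 -3.193e+02  4.000e-01] rotvec [-0.0019  0.      0.3918]invalid input
```

```bash
python3 -m inch '[{"ax":0,"ay":0,"az":0.12,"dx":0,"dy":0,"dz":0,"gripper":100},{"ax":0,"ay":0,"az":0.14,"dx":0,"dy":0,"dz":0,"gripper":100},{"ax":0,"ay":0,"az":0.13,"dx":0,"dy":0,"dz":0,"gripper":100},{"ax":0,"ay":0,"az":0,"dx":12,"dy":-20,"dz":0,"gripper":100},{"ax":0,"ay":0,"az":0,"dx":24,"dy":-38,"dz":0,"gripper":100},{"ax":0,"ay":0,"az":0,"dx":24,"dy":-38,"dz":0,"gripper":100}]'
python3 to.py .5 -.2 .222 -.17
```

```text
time: 0.7
position: [0.2129, -0.5242, 0.2219]
tool_rot: [0.996, -0.085, -0.0, -0.001]
ft_force: [0.5, -0.6, 0.0]
grip_width: 0.0867
t 0.7 pos [ 0.2129 -0.5242  0.2219] yaw -0.1703 tilt -1.0 w 0.0867 F [ 0.5 -0.6  0. ] q [-1.38  0.45  1.58  0.    1.11  0.36]
shift mm [ 2.280e+02 -3.681e+02  2.000e-01] rotvec [-0.0011  0.0001 -0.0003]
```

```bash
python3 -m inch '[{"ax":0,"ay":0,"az":0,"dx":25,"dy":-42,"dz":0,"gripper":100},{"ax":0,"ay":0,"az":0,"dx":25,"dy":-42,"dz":0,"gripper":100},{"ax":0,"ay":0,"az":0,"dx":25,"dy":-42,"dz":0,"gripper":100},{"ax":0,"ay":0,"az":0,"dx":25,"dy":-42,"dz":0,"gripper":100},{"ax":0,"ay":0,"az":0,"dx":25,"dy":-42,"dz":0,"gripper":100},{"ax":0,"ay":0,"az":0,"dx":25,"dy":-42,"dz":0,"gripper":100},{"ax":0,"ay":0,"az":0,"dx":25,"dy":-42,"dz":0,"gripper":100},{"ax":0,"ay":0,"az":0,"dx":20,"dy":-42,"dz":0,"gripper":100}]'
python3 to.py .472 .3115 .222 -.17
```

```text
time: 1.5
position: [0.4625, -0.2248, 0.2224]
tool_rot: [0.996, -0.084, 0.0, 0.0]
ft_force: [0.1, -0.2, 0.1]
grip_width: 0.0877
t 1.5 pos [ 0.4625 -0.2248  0.2224] yaw -0.1681 tilt -1.0 w 0.0877 F [ 0.1 -0.2  0.1] q [-0.67  0.38  1.71  0.    1.05  1.07]
shift mm [-8.040e+01 -5.303e+02  3.000e-01] rotvec [ 0.0001 -0.0003  0.0019]
```

```bash
python3 -m inch '[{"ax":0,"ay":0,"az":0,"dx":-6,"dy":-46,"dz":0,"gripper":100},{"ax":0,"ay":0,"az":0,"dx":-6,"dy":-46,"dz":0,"gripper":100},{"ax":0,"ay":0,"az":0,"dx":-6,"dy":-46,"dz":0,"gripper":100},{"ax":0,"ay":0,"az":0,"dx":-6,"dy":-46,"dz":0,"gripper":100},{"ax":0,"ay":0,"az":0,"dx":-6,"dy":-46,"dz":0,"gripper":100},{"ax":0,"ay":0,"az":0,"dx":-6,"dy":-46,"dz":0,"gripper":100},{"ax":0,"ay":0,"az":0,"dx":-6,"dy":-46,"dz":0,"gripper":100},{"ax":0,"ay":0,"az":0,"dx":-6,"dy":-46,"dz":0,"gripper":100}]'
python3 to.py .472 .3115 .12 -.17
python3 -m inch '[{"ax":0,"ay":0,"az":0,"dx":-8,"dy":-40,"dz":0,"gripper":100},{"ax":0,"ay":0,"az":0,"dx":-8,"dy":-40,"dz":0,"gripper":100},{"ax":0,"ay":0,"az":0,"dx":-8,"dy":-40,"dz":0,"gripper":100},{"ax":0,"ay":0,"az":0,"dx":-4,"dy":-20,"dz":0,"gripper":100},{"ax":0,"ay":0,"az":0,"dx":0,"dy":0,"dz":0,"gripper":100},{"ax":0,"ay":0,"az":0,"dx":0,"dy":0,"dz":0,"gripper":100}]'
python3 to.py .472 .3115 .12 -.17
```

```text
time: 2.3
position: [0.475, 0.1463, 0.2224]
tool_rot: [0.996, -0.084, -0.0, 0.0]
ft_force: [1.8, -0.4, 0.6]
grip_width: 0.087
t 2.3 pos [0.475  0.1463 0.2224] yaw -0.1682 tilt -1.0 w 0.087 F [ 1.8 -0.4  0.6] q [ 0.07  0.36  1.75 -0.    1.04  1.81]
shift mm [ -30.6 -162.4  102.4] rotvec [0.0002 0.0004 0.0018]
time: 2.9
position: [0.4708, 0.2869, 0.2221]
tool_rot: [0.997, -0.083, -0.001, 0.001]
ft_force: [-1.0, -0.5, -0.6]
grip_width: 0.087
t 2.9 pos [0.4708 0.2869 0.2221] yaw -0.1669 tilt -1.0 w 0.087 F [-1.  -0.5 -0.6] q [ 0.34  0.43  1.62 -0.    1.1   2.08]
shift mm [ -2.8 -24.6 102. ] rotvec [0.0012 0.0009 0.0031]
```

```bash
python3 -m inch '[{"ax":0,"ay":0,"az":0,"dx":-3,"dy":-24,"dz":10,"gripper":100},{"ax":0,"ay":0,"az":0,"dx":0,"dy":0,"dz":35,"gripper":100},{"ax":0,"ay":0,"az":0,"dx":0,"dy":0,"dz":35,"gripper":100},{"ax":0,"ay":0,"az":0,"dx":0,"dy":0,"dz":15,"gripper":100},{"ax":0,"ay":0,"az":0,"dx":0,"dy":0,"dz":0,"gripper":100},{"ax":0,"ay":0,"az":0,"dx":0,"dy":0,"dz":0,"gripper":100}]'
python3 to.py .472 .3115 .056 -.17
python3 - <<'E'
from h import *
c=snap('side'); cv2.imwrite('pics/s1.png',cv2.resize(cv2.cvtColor(c['img'],cv2.COLOR_RGB2BGR)[150:350,50:317],(800,600)))
E
```

```text
time: 3.5
position: [0.4729, 0.3102, 0.1278]
tool_rot: [0.996, -0.085, -0.0, 0.0]
ft_force: [-0.2, 0.2, -0.2]
grip_width: 0.087
t 3.5 pos [0.4729 0.3102 0.1278] yaw -0.1699 tilt -1.0 w 0.087 F [-0.2  0.2 -0.2] q [ 0.38  0.58  1.67 -0.    0.9   2.12]
shift mm [-1.1 -1.2 71.8] rotvec [0.0003 0.0001 0.0001]
```

View pics/s1.png

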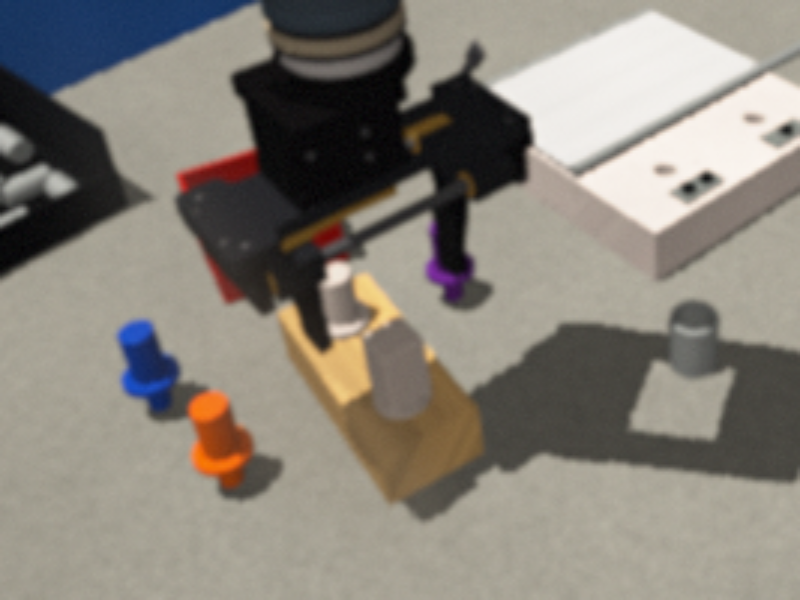

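The side view shows the fingers above the stand, straddling the square head's line (head at 397,365). The decoys are clear of the fingers. Descending.

```bash
python3 -m inch '[{"ax":0,"ay":0,"az":0,"dx":-1,"dy":-1,"dz":20,"gripper":100},{"ax":0,"ay":0,"az":0,"dx":0,"dy":0,"dz":22,"gripper":100},{"ax":0,"ay":0,"az":0,"dx":0,"dy":0,"dz":20,"gripper":100},{"ax":0,"ay":0,"az":0,"dx":0,"dy":0,"dz":10,"gripper":100},{"ax":0,"ay":0,"az":0,"dx":0,"dy":0,"dz":0,"gripper":100}]'
python3 to.py .472 .3115 .056 -.17
python3 -m inch '[{"ax":0,"ay":0,"az":0,"dx":0,"dy":0,"dz":0,"gripper":20},{"ax":0,"ay":0,"az":0,"dx":0,"dy":0,"dz":0,"gripper":20},{"ax":0,"ay":0,"az":0,"dx":0,"dy":0,"dz":0,"gripper":20},{"ax":0,"ay":0,"az":0,"dx":0,"dy":0,"dz":0,"gripper":20},{"ax":0,"ay":0,"az":0,"dx":0,"dy":0,"dz":0,"gripper":20},{"ax":0,"ay":0,"az":0,"dx":0,"dy":0,"dz":0,"gripper":20},{"ax":0,"ay":0,"az":0,"dx":0,"dy":0,"dz":0,"gripper":20},{"ax":0,"ay":0,"az":0,"dx":0,"dy":0,"dz":0,"gripper":20}]' 15
python3 to.py .472 .3115 .056 -.17
```

```text
time: 4.05
position: [0.4716, 0.3121, 0.0554]
tool_rot: [0.996, -0.084, -0.0, 0.0]
ft_force: [-0.1, 0.9, -0.6]
grip_width: 0.0867
t 4.05 pos [0.4716 0.3121 0.0554] yaw -0.1685 tilt -1.0 w 0.0867 F [-0.1  0.9 -0.6] q [ 0.39  0.69  1.71 -0.    0.74  2.13]
shift mm [ 0.5  0.6 -0.6] rotvec [0.0004 0.0006 0.0015]
time: 4.85
position: [0.4716, 0.3124, 0.0555]
tool_rot: [0.996, -0.084, -0.0, 0.0]
ft_force: [-0.0, -0.4, 0.5]
grip_width: 0.031
t 4.85 pos [0.4716 0.3124 0.0555] yaw -0.1682 tilt -1.0 w 0.031 F [-0.  -0.4  0.5] q [ 0.39  0.69  1.71 -0.    0.74  2.13]
shift mm [ 0.6  0.8 -0.5] rotvec [0.0001 0.0001 0.0018]
```

```bash
python3 -m inch '[{"ax":0,"ay":0,"az":0,"dx":0,"dy":0,"dz":0,"gripper":20},{"ax":0,"ay":0,"az":0,"dx":0,"dy":0,"dz":-10,"gripper":20},{"ax":0,"ay":0,"az":0,"dx":0,"dy":0,"dz":-25,"gripper":20},{"ax":0,"ay":0,"az":0,"dx":0,"dy":0,"dz":-35,"gripper":20},{"ax":0,"ay":0,"az":0,"dx":0,"dy":0,"dz":-40,"gripper":20},{"ax":0,"ay":0,"az":0,"dx":0,"dy":0,"dz":-30,"gripper":20},{"ax":0,"ay":0,"az":0,"dx":0,"dy":0,"dz":-15,"gripper":20},{"ax":0,"ay":0,"az":0,"dx":0,"dy":0,"dz":0,"gripper":20}]' 25
python3 to.py .4686 -.0999 .21 -.148
```

```text
time: 5.65
position: [0.4731, 0.3132, 0.2139]
tool_rot: [0.996, -0.084, 0.003, -0.002]
ft_force: [-0.3, 0.3, 0.1]
grip_width: 0.03
t 5.65 pos [0.4731 0.3132 0.2139] yaw -0.168 tilt -0.99998 w 0.03 F [-0.3  0.3  0.1] q [0.39 0.46 1.59 0.   1.08 2.13]
shift mm [ 64.6 408.    2.7] rotvec [-0.0035 -0.0057 -0.02  ]
```

```bash
python3 -m inch '[{"ax":0,"ay":0,"az":-0.02,"dx":3,"dy":20,"dz":0,"gripper":20},{"ax":0,"ay":0,"az":0,"dx":6,"dy":40,"dz":0,"gripper":20},{"ax":0,"ay":0,"az":0,"dx":7,"dy":45,"dz":0,"gripper":20},{"ax":0,"ay":0,"az":0,"dx":7,"dy":45,"dz":0,"gripper":20},{"ax":0,"ay":0,"az":0,"dx":7,"dy":45,"dz":0,"gripper":20},{"ax":0,"ay":0,"az":0,"dx":7,"dy":45,"dz":0,"gripper":20},{"ax":0,"ay":0,"az":0,"dx":7,"dy":45,"dz":0,"gripper":20},{"ax":0,"ay":0,"az":0,"dx":7,"dy":40,"dz":0,"gripper":20}]'
python3 -m inch '[{"ax":0,"ay":0,"az":0,"dx":5,"dy":40,"dz":0,"gripper":20},{"ax":0,"ay":0,"az":0,"dx":4,"dy":28,"dz":0,"gripper":20},{"ax":0,"ay":0,"az":0,"dx":0,"dy":10,"dz":0,"gripper":20},{"ax":0,"ay":0,"az":0,"dx":0,"dy":0,"dz":0,"gripper":20},{"ax":0,"ay":0,"az":0,"dx":0,"dy":0,"dz":0,"gripper":20}]'
python3 to.py .4686 -.0999 .11 -.148
```

```text
time: 6.45
position: [0.4724, -0.0183, 0.2096]
tool_rot: [0.997, -0.074, -0.001, -0.0]
ft_force: [0.9, -0.2, -1.1]
grip_width: 0.0298
time: 6.95
position: [0.4702, -0.0939, 0.21]
tool_rot: [0.997, -0.074, -0.001, -0.001]
ft_force: [0.2, -0.6, -1.3]
grip_width: 0.0301
t 6.95 pos [ 0.4702 -0.0939  0.21  ] yaw -0.1482 tilt -1.0 w 0.0301 F [ 0.2 -0.6 -1.3] q [-0.43  0.35  1.8   0.    0.99  1.29]
shift mm [ -0.5   6.3 100. ] rotvec [-0.0012  0.002  -0.0002]
```

```bash
python3 -m inch '[{"ax":0,"ay":0,"az":0,"dx":-1,"dy":6,"dz":15,"gripper":20},{"ax":0,"ay":0,"az":0,"dx":0,"dy":0,"dz":30,"gripper":20},{"ax":0,"ay":0,"az":0,"dx":0,"dy":0,"dz":35,"gripper":20},{"ax":0,"ay":0,"az":0,"dx":0,"dy":0,"dz":25,"gripper":20},{"ax":0,"ay":0,"az":0,"dx":0,"dy":0,"dz":7,"gripper":20},{"ax":0,"ay":0,"az":0,"dx":0,"dy":0,"dz":0,"gripper":20},{"ax":0,"ay":0,"az":0,"dx":0,"dy":0,"dz":0,"gripper":20}]'
python3 to.py .4686 -.0999 .0615 -.148
cat > lk.py <<'E'
import sys
from h import *
f,u0,v0,w=sys.argv[1],*map(int,sys.argv[2:5])
c=snap('side'); np.savez('last.npz',**c); h=int(w*.75)
cv2.imwrite('pics/'+f,cv2.resize(cv2.cvtColor(c['img'],cv2.COLOR_RGB2BGR)[v0:v0+h,u0:u0+w],(800,600),interpolation=cv2.INTER_CUBIC))
E
python3 lk.py s2.png 240 130 110
```

```text
time: 7.65
position: [0.4699, -0.1004, 0.0994]
tool_rot: [0.997, -0.073, 0.001, 0.0]
ft_force: [-0.2, -0.1, -0.3]
grip_width: 0.0297
t 7.65 pos [ 0.4699 -0.1004  0.0994] yaw -0.147 tilt -1.0 w 0.0297 F [-0.2 -0.1 -0.3] q [-0.44  0.54  1.9   0.    0.7   1.27]
shift mm [-1.4 -0.3 37.9] rotvec [ 0.0003 -0.0016  0.001 ]
```

View pics/s2.png

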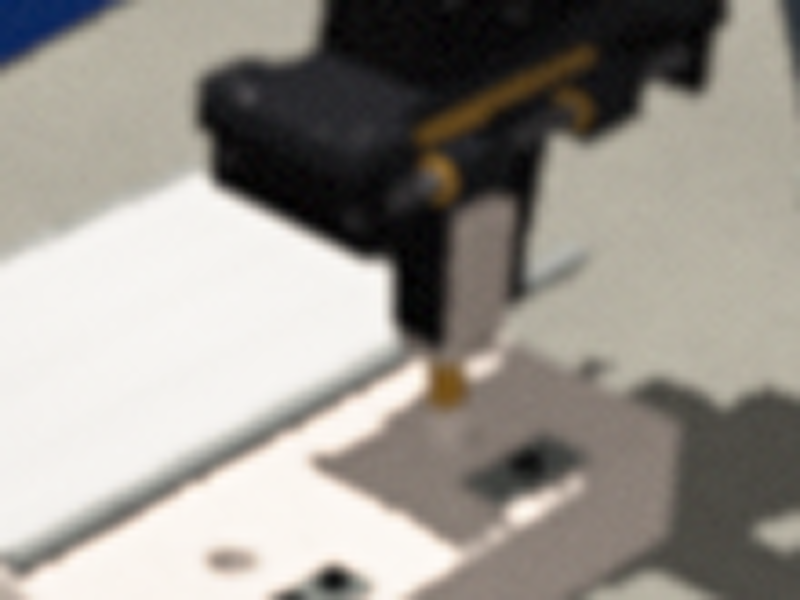

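Run:
```python
from h import *
c=dict(np.load('last.npz'))
s=110/800
for u,v in((447,394),(447,397)): print(ray(c,240+(u+.5)*s-.5,130+(v+.5)*s-.5,.0609).round(4))
```

```text
[ 0.4737 -0.1068  0.0609]
[ 0.4726 -0.1051  0.0609]
```

The foot tip is at (447,398) in the crop, directly above the way in the lateral direction of view. I'll lower it and watch the force.

```bash
python3 -m inch '[{"ax":0,"ay":0,"az":0,"dx":-1,"dy":0,"dz":4,"gripper":20},{"ax":0,"ay":0,"az":0,"dx":0,"dy":0,"dz":4,"gripper":20},{"ax":0,"ay":0,"az":0,"dx":0,"dy":0,"dz":4,"gripper":20},{"ax":0,"ay":0,"az":0,"dx":0,"dy":0,"dz":4,"gripper":20},{"ax":0,"ay":0,"az":0,"dx":0,"dy":0,"dz":0,"gripper":20}]'
python3 to.py .4686 -.0999 .0615 -.148
```

```text
time: 8.2
position: [0.4676, -0.1005, 0.0819]
tool_rot: [0.997, -0.074, -0.001, -0.0]
ft_force: [-1.1, 1.5, -1.0]
grip_width: 0.0301
t 8.2 pos [ 0.4676 -0.1005  0.0819] yaw -0.1483 tilt -1.0 w 0.0301 F [-1.1  1.5 -1. ] q [-0.45  0.57  1.92  0.    0.65  1.27]
shift mm [ 0.9 -0.7 20.4] rotvec [-0.0004  0.0014 -0.0003]
```

```bash
python3 -m inch '[{"ax":0,"ay":0,"az":0,"dx":1,"dy":-0.5,"dz":5,"gripper":20},{"ax":0,"ay":0,"az":0,"dx":0,"dy":0,"dz":5,"gripper":20},{"ax":0,"ay":0,"az":0,"dx":0,"dy":0,"dz":5,"gripper":20},{"ax":0,"ay":0,"az":0,"dx":0,"dy":0,"dz":3,"gripper":20},{"ax":0,"ay":0,"az":0,"dx":0,"dy":0,"dz":1,"gripper":20},{"ax":0,"ay":0,"az":0,"dx":0,"dy":0,"dz":0,"gripper":20}]'
python3 to.py .4686 -.0999 .0605 -.148
```

```text
time: 8.8
position: [0.4684, -0.0999, 0.0631]
tool_rot: [0.997, -0.074, -0.001, -0.0]
ft_force: [-1.9, 1.7, -2.4]
grip_width: 0.0299
t 8.8 pos [ 0.4684 -0.0999  0.0631] yaw -0.1482 tilt -1.0 w 0.0299 F [-1.9  1.7 -2.4] q [-0.44  0.61  1.92  0.    0.61  1.27]
shift mm [0.2 0.  2.6] rotvec [-0.0007  0.0021 -0.0002]
```

```bash
python3 -m inch '[{"ax":0,"ay":0,"az":0,"dx":0,"dy":0,"dz":1,"gripper":20},{"ax":0,"ay":0,"az":0,"dx":0,"dy":0,"dz":1,"gripper":20},{"ax":0,"ay":0,"az":0,"dx":0,"dy":0,"dz":1,"gripper":20},{"ax":0,"ay":0,"az":0,"dx":0,"dy":0,"dz":1,"gripper":20},{"ax":0,"ay":0,"az":0,"dx":0,"dy":0,"dz":0,"gripper":20}]'
python3 to.py .4686 -.0999 .0605 -.148
```

```text
time: 9.3
position: [0.4684, -0.0999, 0.0605]
tool_rot: [0.997, -0.074, -0.001, -0.0]
ft_force: [-6.3, 3.3, 11.3]
grip_width: 0.0295
t 9.3 pos [ 0.4684 -0.0999  0.0605] yaw -0.148 tilt -1.0 w 0.0295 F [-6.3  3.3 11.3] q [-0.44  0.62  1.93 -0.    0.6   1.27]
shift mm [ 0.2  0.  -0. ] rotvec [-0.0003  0.0012 -0.    ]
```

```bash
python3 -m inch '[{"ax":0,"ay":0,"az":0,"dx":0,"dy":0,"dz":0,"gripper":70},{"ax":0,"ay":0,"az":0,"dx":0,"dy":0,"dz":0,"gripper":70},{"ax":0,"ay":0,"az":0,"dx":0,"dy":0,"dz":0,"gripper":70},{"ax":0,"ay":0,"az":0,"dx":0,"dy":0,"dz":0,"gripper":70},{"ax":0,"ay":0,"az":0,"dx":0,"dy":0,"dz":0,"gripper":70}]'
python3 -m inch '[{"ax":0,"ay":0,"az":0,"dx":0,"dy":0,"dz":-10,"gripper":70},{"ax":0,"ay":0,"az":0,"dx":0,"dy":0,"dz":-30,"gripper":70},{"ax":0,"ay":0,"az":0,"dx":0,"dy":0,"dz":-45,"gripper":70},{"ax":0,"ay":0,"az":0,"dx":0,"dy":0,"dz":-45,"gripper":70},{"ax":0,"ay":0,"az":0,"dx":0,"dy":0,"dz":-25,"gripper":70}]'
python3 to.py .56 .2875 .21 -.148;python3 lk.py s3.png 240 130 110
```

```text
time: 9.8
position: [0.4698, -0.1006, 0.0595]
tool_rot: [0.997, -0.074, 0.0, 0.0]
ft_force: [-0.0, -0.1, 1.0]
grip_width: 0.0586
time: 10.3
position: [0.4706, -0.1008, 0.2186]
tool_rot: [0.997, -0.074, 0.003, 0.001]
ft_force: [1.0, -0.1, -0.8]
grip_width: 0.0607
t 10.3 pos [ 0.4706 -0.1008  0.2186] yaw -0.1481 tilt -0.99998 w 0.0607 F [ 1.  -0.1 -0.8] q [-0.44  0.34  1.79  0.    1.    1.27]
shift mm [  31.1 -397.3    8.1] rotvec [ 0.0018 -0.0059 -0.0001]
```

View pics/s3.png

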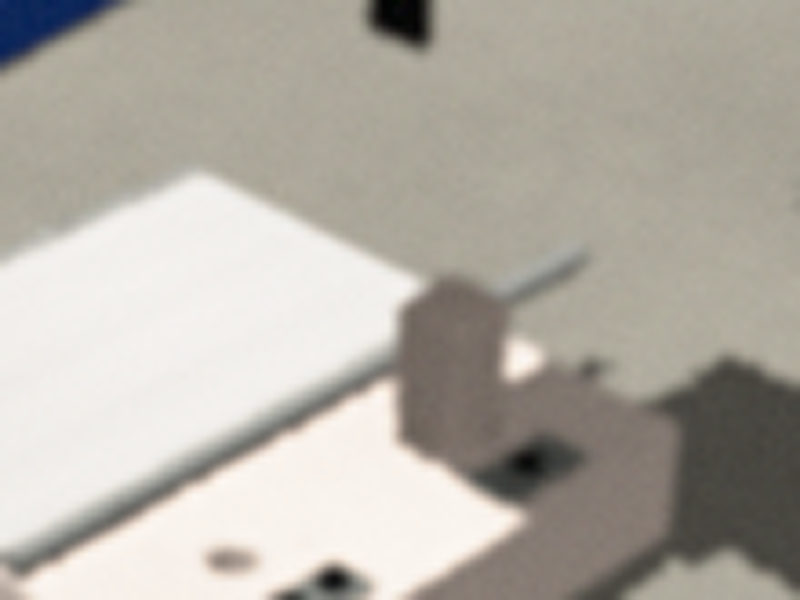

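The square carrier is upright in the one-stud way (crop 450,370), with no fingers near it. Moving to the round carrier.

```bash
python3 -m inch '[{"ax":0,"ay":0,"az":0,"dx":3,"dy":-30,"dz":0,"gripper":70},{"ax":0,"ay":0,"az":0,"dx":4,"dy":-48,"dz":0,"gripper":70},{"ax":0,"ay":0,"az":0,"dx":4,"dy":-48,"dz":0,"gripper":70},{"ax":0,"ay":0,"az":0,"dx":4,"dy":-48,"dz":0,"gripper":70},{"ax":0,"ay":0,"az":0,"dx":4,"dy":-48,"dz":0,"gripper":70},{"ax":0,"ay":0,"az":0,"dx":4,"dy":-48,"dz":0,"gripper":70},{"ax":0,"ay":0,"az":0,"dx":4,"dy":-48,"dz":0,"gripper":70},{"ax":0,"ay":0,"az":0,"dx":4,"dy":-48,"dz":0,"gripper":70}]'
python3 -m inch '[{"ax":0,"ay":0,"az":0,"dx":0,"dy":-25,"dz":0,"gripper":70},{"ax":0,"ay":0,"az":0,"dx":0,"dy":-6,"dz":0,"gripper":70},{"ax":0,"ay":0,"az":0,"dx":0,"dy":0,"dz":0,"gripper":70},{"ax":0,"ay":0,"az":0,"dx":0,"dy":0,"dz":0,"gripper":70}]'
python3 to.py .56 .2875 .051 -.148
```

```text
time: 11.15
position: [0.5538, 0.2591, 0.2149]
tool_rot: [0.997, -0.074, 0.0, 0.0]
ft_force: [0.8, -0.7, 0.1]
grip_width: 0.0608
time: 11.55
position: [0.558, 0.2865, 0.2145]
tool_rot: [0.997, -0.074, -0.0, 0.001]
ft_force: [-0.1, -0.1, 0.5]
grip_width: 0.0609
t 11.55 pos [0.558  0.2865 0.2145] yaw -0.1489 tilt -1.0 w 0.0609 F [-0.1 -0.1  0.5] q [ 0.3   0.54  1.43 -0.    1.17  2.02]
shift mm [  2.   -1.5 163.5] rotvec [ 0.0011  0.0008 -0.0009]
```

```bash
python3 -m inch '[{"ax":0,"ay":0,"az":0,"dx":2,"dy":-1.5,"dz":15,"gripper":70},{"ax":0,"ay":0,"az":0,"dx":0,"dy":0,"dz":40,"gripper":70},{"ax":0,"ay":0,"az":0,"dx":0,"dy":0,"dz":45,"gripper":70},{"ax":0,"ay":0,"az":0,"dx":0,"dy":0,"dz":35,"gripper":70},{"ax":0,"ay":0,"az":0,"dx":0,"dy":0,"dz":18,"gripper":70},{"ax":0,"ay":0,"az":0,"dx":0,"dy":0,"dz":8,"gripper":70},{"ax":0,"ay":0,"az":0,"dx":0,"dy":0,"dz":0,"gripper":70}]'
python3 to.py .56 .2875 .0535 -.148; python3 lk.py s4.png 100 190 133
```

```text
time: 12.25
position: [0.5599, 0.2876, 0.052]
tool_rot: [0.997, -0.075, -0.001, 0.001]
ft_force: [0.2, -0.0, -0.4]
grip_width: 0.061
t 12.25 pos [0.5599 0.2876 0.052 ] yaw -0.1497 tilt -0.99999 w 0.061 F [ 0.2 -0.  -0.4] q [ 0.3   0.75  1.54 -0.    0.85  2.02]
shift mm [ 0.1  0.1 -1.5] rotvec [ 0.0014  0.0028 -0.0017]
```

View pics/s4.png

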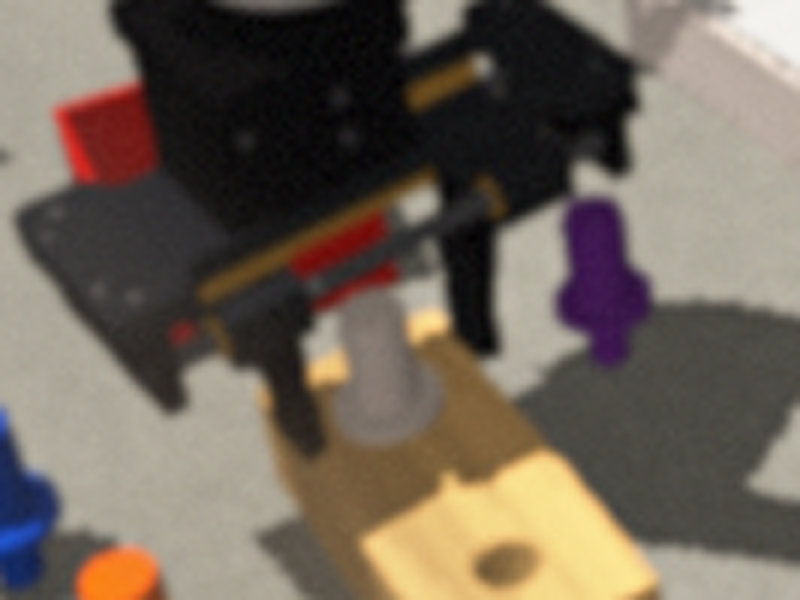

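The round white head (375,360) sits between the two fingers (300,400 and 470,300), and the decoys are clear. I'll raise 1.5 mm, then grip.

```bash
python3 -m inch '[{"ax":0,"ay":0,"az":0,"dx":0,"dy":0,"dz":-1.5,"gripper":15},{"ax":0,"ay":0,"az":0,"dx":0,"dy":0,"dz":0,"gripper":15},{"ax":0,"ay":0,"az":0,"dx":0,"dy":0,"dz":0,"gripper":15},{"ax":0,"ay":0,"az":0,"dx":0,"dy":0,"dz":0,"gripper":15},{"ax":0,"ay":0,"az":0,"dx":0,"dy":0,"dz":0,"gripper":15},{"ax":0,"ay":0,"az":0,"dx":0,"dy":0,"dz":0,"gripper":15},{"ax":0,"ay":0,"az":0,"dx":0,"dy":0,"dz":0,"gripper":15}]' 15
python3 to.py .56 .2875 .0535 -.148
python3 -m inch '[{"ax":0,"ay":0,"az":0,"dx":0,"dy":0,"dz":0,"gripper":15},{"ax":0,"ay":0,"az":0,"dx":0,"dy":0,"dz":-10,"gripper":15},{"ax":0,"ay":0,"az":0,"dx":0,"dy":0,"dz":-25,"gripper":15},{"ax":0,"ay":0,"az":0,"dx":0,"dy":0,"dz":-35,"gripper":15},{"ax":0,"ay":0,"az":0,"dx":0,"dy":0,"dz":-40,"gripper":15},{"ax":0,"ay":0,"az":0,"dx":0,"dy":0,"dz":-40,"gripper":15},{"ax":0,"ay":0,"az":0,"dx":0,"dy":0,"dz":-12,"gripper":15},{"ax":0,"ay":0,"az":0,"dx":0,"dy":0,"dz":0,"gripper":15}]' 25
python3 to.py .4837 .0095 .21 -.148
```

```text
time: 13.0
position: [0.5608, 0.289, 0.0553]
tool_rot: [0.997, -0.074, 0.0, -0.0]
ft_force: [-0.1, 1.1, 2.2]
grip_width: 0.0233
t 13.0 pos [0.5608 0.289  0.0553] yaw -0.1481 tilt -1.0 w 0.0233 F [-0.1  1.1  2.2] q [0.3  0.75 1.54 0.   0.85 2.02]
shift mm [-0.5  1.6  1.8] rotvec [-0.0001 -0.0001 -0.0001]
time: 13.8
position: [0.562, 0.2894, 0.2197]
tool_rot: [0.997, -0.074, 0.003, -0.001]
ft_force: [-0.1, 0.5, -1.5]
grip_width: 0.0232
t 13.8 pos [0.562  0.2894 0.2197] yaw -0.1481 tilt -0.99998 w 0.0232 F [-0.1  0.5 -1.5] q [ 0.3   0.54  1.42 -0.    1.18  2.02]
shift mm [-36.2 288.4   8.9] rotvec [-0.0024 -0.005  -0.0001]
```

```bash
python3 -m inch '[{"ax":0,"ay":0,"az":0,"dx":-3,"dy":20,"dz":0,"gripper":15},{"ax":0,"ay":0,"az":0,"dx":-5,"dy":40,"dz":0,"gripper":15},{"ax":0,"ay":0,"az":0,"dx":-6,"dy":45,"dz":0,"gripper":15},{"ax":0,"ay":0,"az":0,"dx":-6,"dy":45,"dz":0,"gripper":15},{"ax":0,"ay":0,"az":0,"dx":-6,"dy":45,"dz":0,"gripper":15},{"ax":0,"ay":0,"az":0,"dx":-5,"dy":45,"dz":0,"gripper":15},{"ax":0,"ay":0,"az":0,"dx":-4,"dy":35,"dz":0,"gripper":15},{"ax":0,"ay":0,"az":0,"dx":-1,"dy":12,"dz":0,"gripper":15}]'
python3 -m inch '[{"ax":0,"ay":0,"az":0,"dx":0,"dy":0,"dz":0,"gripper":15},{"ax":0,"ay":0,"az":0,"dx":0,"dy":0,"dz":0,"gripper":15}]'
python3 to.py .4837 .0095 .098 -.148
```

```text
time: 14.6
position: [0.4801, 0.0081, 0.215]
tool_rot: [0.997, -0.076, -0.003, -0.0]
ft_force: [0.5, -0.4, -0.5]
grip_width: 0.0235
time: 14.8
position: [0.4824, 0.0112, 0.2162]
tool_rot: [0.997, -0.074, -0.001, -0.001]
ft_force: [0.6, -0.2, -0.5]
grip_width: 0.0232
t 14.8 pos [0.4824 0.0112 0.2162] yaw -0.1486 tilt -1.0 w 0.0232 F [ 0.6 -0.2 -0.5] q [-0.21  0.35  1.79  0.    1.01  1.51]
shift mm [  1.7   1.6 118.2] rotvec [-0.0009  0.0018 -0.0006]
```

```bash
python3 -m inch '[{"ax":0,"ay":0,"az":0,"dx":1.5,"dy":1.5,"dz":15,"gripper":15},{"ax":0,"ay":0,"az":0,"dx":0,"dy":0,"dz":35,"gripper":15},{"ax":0,"ay":0,"az":0,"dx":0,"dy":0,"dz":35,"gripper":15},{"ax":0,"ay":0,"az":0,"dx":0,"dy":0,"dz":25,"gripper":15},{"ax":0,"ay":0,"az":0,"dx":0,"dy":0,"dz":9,"gripper":15},{"ax":0,"ay":0,"az":0,"dx":0,"dy":0,"dz":0,"gripper":15},{"ax":0,"ay":0,"az":0,"dx":0,"dy":0,"dz":0,"gripper":15}]'
python3 to.py .4837 .0095 .0595 -.148; python3 lk.py s5.png 220 130 110
```

```text
time: 15.5
position: [0.4848, 0.0093, 0.0986]
tool_rot: [0.997, -0.073, 0.001, 0.0]
ft_force: [0.5, 0.2, -0.6]
grip_width: 0.0231
t 15.5 pos [0.4848 0.0093 0.0986] yaw -0.147 tilt -1.0 w 0.0231 F [ 0.5  0.2 -0.6] q [-0.21  0.55  1.89  0.    0.7   1.51]
shift mm [-1.2 -0.  39.1] rotvec [-0.     -0.0014  0.001 ]
```

View pics/s5.png

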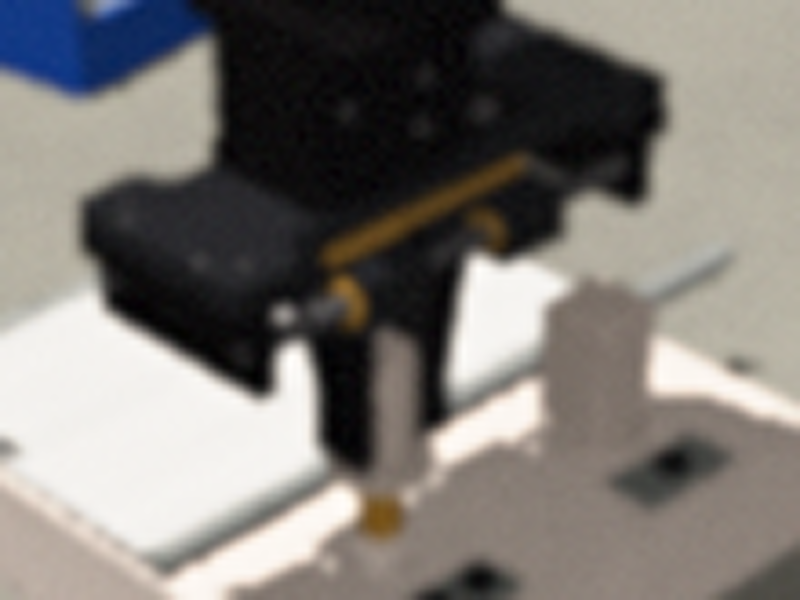

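The foot tip is at (381,515), over the left way within about 1 mm. Lowering gently.

```bash
python3 -m inch '[{"ax":0,"ay":0,"az":0,"dx":-0.5,"dy":0,"dz":4,"gripper":15},{"ax":0,"ay":0,"az":0,"dx":0,"dy":0,"dz":4,"gripper":15},{"ax":0,"ay":0,"az":0,"dx":0,"dy":0,"dz":4,"gripper":15},{"ax":0,"ay":0,"az":0,"dx":0,"dy":0,"dz":4,"gripper":15},{"ax":0,"ay":0,"az":0,"dx":0,"dy":0,"dz":0,"gripper":15}]'
python3 to.py .4837 .0095 .0595 -.148
```

```text
time: 16.05
position: [0.4837, 0.0087, 0.0816]
tool_rot: [0.997, -0.074, 0.0, -0.0]
ft_force: [1.2, -0.1, -1.8]
grip_width: 0.0235
t 16.05 pos [0.4837 0.0087 0.0816] yaw -0.1486 tilt -1.0 w 0.0235 F [ 1.2 -0.1 -1.8] q [-0.21  0.58  1.9   0.    0.66  1.51]
shift mm [-0.1 -0.8 22.1] rotvec [-0.0001 -0.0002 -0.0006]
```

```bash
python3 -m inch '[{"ax":0,"ay":0,"az":0,"dx":0,"dy":0,"dz":5,"gripper":15},{"ax":0,"ay":0,"az":0,"dx":0,"dy":0,"dz":5,"gripper":15},{"ax":0,"ay":0,"az":0,"dx":0,"dy":0,"dz":5,"gripper":15},{"ax":0,"ay":0,"az":0,"dx":0,"dy":0,"dz":3,"gripper":15},{"ax":0,"ay":0,"az":0,"dx":0,"dy":0,"dz":2,"gripper":15},{"ax":0,"ay":0,"az":0,"dx":0,"dy":0,"dz":0,"gripper":15}]'
python3 to.py .4837 .0095 .0595 -.148
```

```text
time: 16.65
position: [0.4837, 0.0088, 0.0617]
tool_rot: [0.997, -0.074, 0.0, -0.0]
ft_force: [1.3, 0.3, -0.6]
grip_width: 0.0231
t 16.65 pos [0.4837 0.0088 0.0617] yaw -0.1483 tilt -1.0 w 0.0231 F [ 1.3  0.3 -0.6] q [-0.21  0.62  1.92  0.    0.61  1.51]
shift mm [-0.1 -0.7  2.2] rotvec [-0.0001 -0.0002 -0.0003]
```

```bash
python3 -m inch '[{"ax":0,"ay":0,"az":0,"dx":0,"dy":0,"dz":1,"gripper":15},{"ax":0,"ay":0,"az":0,"dx":0,"dy":0,"dz":1,"gripper":15},{"ax":0,"ay":0,"az":0,"dx":0,"dy":0,"dz":1,"gripper":15},{"ax":0,"ay":0,"az":0,"dx":0,"dy":0,"dz":0,"gripper":15}]'
python3 to.py .4837 .0095 .0595 -.148
```

```text
time: 17.05
position: [0.4839, 0.0087, 0.0602]
tool_rot: [0.997, -0.074, 0.001, 0.0]
ft_force: [-0.3, 0.6, 9.3]
grip_width: 0.0231
t 17.05 pos [0.4839 0.0087 0.0602] yaw -0.1482 tilt -1.0 w 0.0231 F [-0.3  0.6  9.3] q [-0.21  0.62  1.92  0.    0.6   1.51]
shift mm [-0.3 -0.7  0.7] rotvec [ 0.0001 -0.0014 -0.0002]
```

```bash
python3 -m inch '[{"ax":0,"ay":0,"az":0,"dx":0,"dy":0,"dz":0.5,"gripper":15},{"ax":0,"ay":0,"az":0,"dx":0,"dy":0,"dz":0,"gripper":60},{"ax":0,"ay":0,"az":0,"dx":0,"dy":0,"dz":0,"gripper":60},{"ax":0,"ay":0,"az":0,"dx":0,"dy":0,"dz":0,"gripper":60},{"ax":0,"ay":0,"az":0,"dx":0,"dy":0,"dz":0,"gripper":60},{"ax":0,"ay":0,"az":0,"dx":0,"dy":0,"dz":0,"gripper":60}]'
python3 -m inch '[{"ax":0,"ay":0,"az":0,"dx":0,"dy":0,"dz":-10,"gripper":60},{"ax":0,"ay":0,"az":0,"dx":0,"dy":0,"dz":-30,"gripper":60},{"ax":0,"ay":0,"az":0,"dx":0,"dy":0,"dz":-45,"gripper":60},{"ax":0,"ay":0,"az":0,"dx":0,"dy":0,"dz":-45,"gripper":60},{"ax":0,"ay":0,"az":0,"dx":0,"dy":0,"dz":-25,"gripper":60},{"ax":0,"ay":0,"az":0,"dx":0,"dy":0,"dz":0,"gripper":60}]'
python3 to.py .51 -.21 .21 -.148;python3 lk.py s6.png 190 130 150
```

```text
time: 17.65
position: [0.4832, 0.0088, 0.0583]
tool_rot: [0.997, -0.074, -0.0, -0.0]
ft_force: [0.7, 0.1, 0.2]
grip_width: 0.0503
time: 18.25
position: [0.4862, 0.0083, 0.218]
tool_rot: [0.997, -0.074, 0.005, 0.001]
ft_force: [0.4, 0.4, 0.0]
grip_width: 0.0524
t 18.25 pos [0.4862 0.0083 0.218 ] yaw -0.148 tilt -0.99995 w 0.0524 F [0.4 0.4 0. ] q [-0.21  0.34  1.78  0.    1.    1.51]
shift mm [ 55.7 212.4   8.7] rotvec [ 0.0006 -0.01    0.    ]
```

View pics/s6.png

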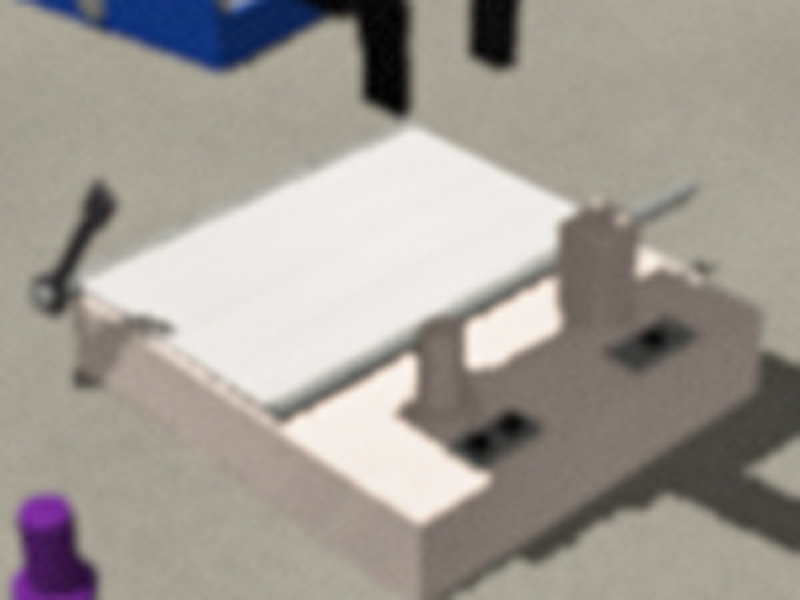

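Both carriers look seated and upright: round at (443,370) behind the two-stud tag, square at (598,270) behind the one-stud tag. Next I'll check head heights by depth and work out the pointer angle.

```bash
cat > ptr.py <<'E'
from h import *
yaw=-.148; O=np.array([.5505,-.0564,0]); B=R.from_euler('z',yaw).as_matrix()
L=dict(np.load('last.npz')); P=(cloud(L)-O)@B
img=L['img'].astype(int)
for nm,y in(('sq',-.055),('rd',.055)):
    m=(abs(P[...,0]+.075)<.03)&(abs(P[...,1]-y)<.03)&(P[...,2]>.06)&(P[...,2]<.13)
    q=P[m]; t=q[q[:,2]>np.percentile(q[:,2],95)-.003]; print(nm,'top z',np.percentile(q[:,2],[90,97,99.5]).round(4),t.mean(0).round(4))
def plane_pts(c,mask,yp):
    K=c['camera_matrix'];v,u=np.nonzero(mask)
    d=np.stack([(u-K[0,2])/K[0,0],-(v-K[1,2])/K[1,1],-np.ones(len(u))],-1)@rot(c).T@B
    o=(c['position']-O)@B; t=(yp-o[1])/d[:,1]; return o+d*t[:,None],u,v
for nm,f in(('side','side0'),('sideL','last')):
    c=dict(np.load('%s.npz'%f if f!='last' else 'last.npz')); g=c['img'].max(-1)
    m=np.zeros(g.shape,bool); m[160:190,190:216]=g[160:190,190:216]<75
    p,u,v=plane_pts(c,m,.134)
    print(nm,m.sum(),'u',u.min(),u.max(),'v',v.min(),v.max())
    rel=np.stack([.125-p[:,0],p[:,2]-.055],-1); r=np.hypot(*rel.T); a=np.arctan2(rel[:,1],rel[:,0])
    k=(r>.03)
    print(' r max',r[k].max().round(4),'angles median',np.median(a[k]).round(3),'by r',[(lo,np.median(a[(r>lo)&(r<lo+.02)]).round(3),((r>lo)&(r<lo+.02)).sum()) for lo in(.03,.05,.07,.09)])
    vx,vy,x0,y0=cv2.fitLine(rel[k].astype(np.float32),cv2.DIST_HUBER,0,.01,.01).ravel(); print(' line ang',np.arctan2(vy,vx)%np.pi, 'perp off of pivot',(-x0*vy+y0*vx))
    # depth based
    Q=(cloud(c)-O)@B; q=Q[m&(c['depth']>0)]; q=q[(abs(q[:,1]-.134)<.02)&(q[:,2]>.06)]
    vx,vy,x0,y0=cv2.fitLine(np.stack([.125-q[:,0],q[:,2]-.055],-1).astype(np.float32),cv2.DIST_HUBER,0,.01,.01).ravel(); print(' depth ang',len(q),np.arctan2(vy,vx)%np.pi,'ymed',np.median(q[:,1]))
c=dict(np.load('top0.npz'));Q=(cloud(c)-O)@B
m=(abs(Q[...,1]-.134)<.012)&(Q[...,2]>.065)&(Q[...,0]>0)&(Q[...,0]<.15); q=Q[m]
rel=np.stack([.125-q[:,0],q[:,2]-.055],-1);a=np.arctan2(rel[:,1],rel[:,0]);r=np.hypot(*rel.T)
print('top',m.sum(),np.median(a[r>.05]),r.max(), 'zmax',q[:,2].max())
vx,vy,x0,y0=cv2.fitLine(rel.astype(np.float32),cv2.DIST_HUBER,0,.01,.01).ravel();print(' line',np.arctan2(vy,vx)%np.pi)
E
python3 ptr.py
```

```text
sq top z [0.1052 0.1058 0.1071] [-0.0769 -0.0545  0.1048]
rd top z [0.0953 0.0959 0.0969] [-0.0785  0.0543  0.0947]
side 76 u 198 210 v 165 187
 r max 0.1035 angles median 0.957 by r [(0.03, np.float64(0.951), np.int64(10)), (0.05, np.float64(0.96), np.int64(12)), (0.07, np.float64(0.957), np.int64(17)), (0.09, np.float64(0.953), np.int64(14))]
 line ang 0.9496097 perp off of pivot 0.00047320127
 depth ang 69 0.9526303 ymed 0.13571285609241127
sideL 62 u 199 210 v 166 187
 r max 0.1022 angles median 0.956 by r [(0.03, np.float64(0.951), np.int64(8)), (0.05, np.float64(0.95), np.int64(9)), (0.07, np.float64(0.957), np.int64(13)), (0.09, np.float64(0.953), np.int64(12))]
 line ang 0.95388585 perp off of pivot 0.00020207837
 depth ang 55 0.9654855 ymed 0.13571994044096583
top 41 1.0212889230438107 0.10605492140265864 zmax 0.14561737088669546
 line 0.94031954
```

Pointer is at about 0.954 rad; four fits give 0.94–0.966. The one outlier is the top-view median, 1.02, which is biased because the camera sees only the arm's upper edge. Both heads are at home height (0.105 / 0.095). Next I'll turn the tool by −90° for the rod.

```bash
python3 -m inch '[{"ax":0,"ay":0,"az":-0.14,"dx":0,"dy":0,"dz":0,"gripper":60},{"ax":0,"ay":0,"az":-0.14,"dx":0,"dy":0,"dz":0,"gripper":60},{"ax":0,"ay":0,"az":-0.14,"dx":0,"dy":0,"dz":0,"gripper":60},{"ax":0,"ay":0,"az":-0.14,"dx":0,"dy":0,"dz":0,"gripper":60},{"ax":0,"ay":0,"az":-0.14,"dx":0,"dy":0,"dz":0,"gripper":60},{"ax":0,"ay":0,"az":-0.14,"dx":0,"dy":0,"dz":0,"gripper":60},{"ax":0,"ay":0,"az":-0.14,"dx":0,"dy":0,"dz":0,"gripper":60},{"ax":0,"ay":0,"az":-0.14,"dx":0,"dy":0,"dz":0,"gripper":60}]'
python3 -m inch '[{"ax":0,"ay":0,"az":-0.14,"dx":0,"dy":0,"dz":0,"gripper":60},{"ax":0,"ay":0,"az":-0.14,"dx":0,"dy":0,"dz":0,"gripper":60},{"ax":0,"ay":0,"az":-0.14,"dx":0,"dy":0,"dz":0,"gripper":60},{"ax":0,"ay":0,"az":-0.031,"dx":0,"dy":0,"dz":0,"gripper":60},{"ax":0,"ay":0,"az":0,"dx":0,"dy":0,"dz":0,"gripper":60},{"ax":0,"ay":0,"az":0,"dx":0,"dy":0,"dz":0,"gripper":60}]'
python3 to.py .4973 -.2102 .21 1.423
```

```text
time: 19.1
position: [0.482, 0.009, 0.212]
tool_rot: [0.883, 0.47, -0.002, -0.001]
ft_force: [0.9, 0.4, 0.9]
grip_width: 0.0524
time: 19.7
position: [0.4826, 0.0089, 0.2125]
tool_rot: [0.758, 0.653, -0.001, -0.001]
ft_force: [1.4, -0.9, 0.0]
grip_width: 0.0522
t 19.7 pos [0.4826 0.0089 0.2125] yaw 1.4219 tilt -1.0 w 0.0522 F [ 1.4 -0.9  0. ] q [-0.21  0.35  1.79  0.    1.   -0.06]
shift mm [-214.5   47.     2.4] rotvec [-0.0026 -0.0002 -0.0011]
```

```bash
python3 -m inch '[{"ax":0,"ay":0,"az":0,"dx":-25,"dy":6,"dz":0,"gripper":60},{"ax":0,"ay":0,"az":0,"dx":-40,"dy":9,"dz":0,"gripper":60},{"ax":0,"ay":0,"az":0,"dx":-45,"dy":10,"dz":0,"gripper":60},{"ax":0,"ay":0,"az":0,"dx":-45,"dy":10,"dz":0,"gripper":60},{"ax":0,"ay":0,"az":0,"dx":-40,"dy":8,"dz":0,"gripper":60},{"ax":0,"ay":0,"az":0,"dx":-19,"dy":4,"dz":0,"gripper":60},{"ax":0,"ay":0,"az":0,"dx":0,"dy":0,"dz":0,"gripper":60},{"ax":0,"ay":0,"az":0,"dx":0,"dy":0,"dz":0,"gripper":60}]'
python3 to.py .4973 -.2102 .1 1.423
python3 - <<'E'
from h import *
c=snap('top'); cv2.imwrite('pics/t1.png',cv2.resize(cv2.cvtColor(c['img'],cv2.COLOR_RGB2BGR)[140:260,220:380],(800,600),interpolation=cv2.INTER_CUBIC))
c=dict(np.load('top0.npz'))
# rod end in the first top image: rod occupies right of board
print(ray(c,327,212.5,.055), ray(c,316,210,.055))
E
```

```text
time: 20.5
position: [0.4977, -0.2088, 0.213]
tool_rot: [0.758, 0.653, 0.0, -0.001]
ft_force: [-0.2, 0.6, 0.1]
grip_width: 0.0517
t 20.5 pos [ 0.4977 -0.2088  0.213 ] yaw 1.4219 tilt -1.0 w 0.0517 F [-0.2  0.6  0.1] q [-0.6   0.43  1.66  0.    1.06 -0.46]
shift mm [-1.700e+00  1.000e-01  1.129e+02] rotvec [-0.0019 -0.0018 -0.0011]
[ 0.49105087 -0.2306437   0.055     ] [ 0.49832202 -0.19611814  0.055     ]
```

View pics/t1.png

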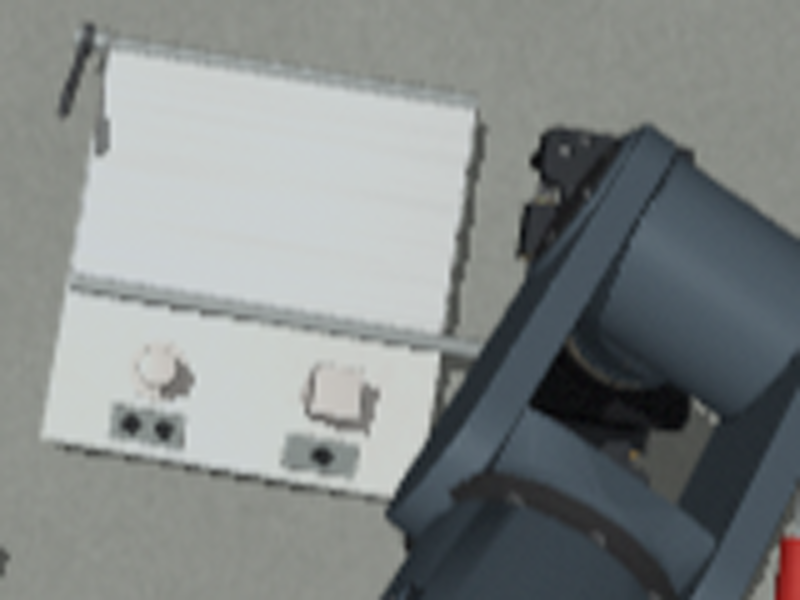

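The top view shows both carriers in their ways (round 158,368; square 338,390) and the gripper over the rod at the right. Descending onto the rod.

```bash
python3 -m inch '[{"ax":0,"ay":0,"az":0,"dx":-1.5,"dy":0,"dz":15,"gripper":60},{"ax":0,"ay":0,"az":0,"dx":0,"dy":0,"dz":35,"gripper":60},{"ax":0,"ay":0,"az":0,"dx":0,"dy":0,"dz":35,"gripper":60},{"ax":0,"ay":0,"az":0,"dx":0,"dy":0,"dz":25,"gripper":60},{"ax":0,"ay":0,"az":0,"dx":0,"dy":0,"dz":20,"gripper":60},{"ax":0,"ay":0,"az":0,"dx":0,"dy":0,"dz":10,"gripper":60},{"ax":0,"ay":0,"az":0,"dx":0,"dy":0,"dz":0,"gripper":60}]'
python3 to.py .4973 -.2102 .036 1.423;python3 lk.py s7.png 210 120 150
```

```text
time: 21.25
position: [0.4974, -0.2093, 0.0726]
tool_rot: [0.757, 0.654, -0.0, -0.002]
ft_force: [-0.0, -0.4, 0.9]
grip_width: 0.0524
t 21.25 pos [ 0.4974 -0.2093  0.0726] yaw 1.4245 tilt -0.99999 w 0.0524 F [-0.  -0.4  0.9] q [-0.61  0.64  1.77  0.    0.74 -0.46]
shift mm [-1.   0.1 36.6] rotvec [-0.003  -0.0017  0.0015]
```

View pics/s7.png

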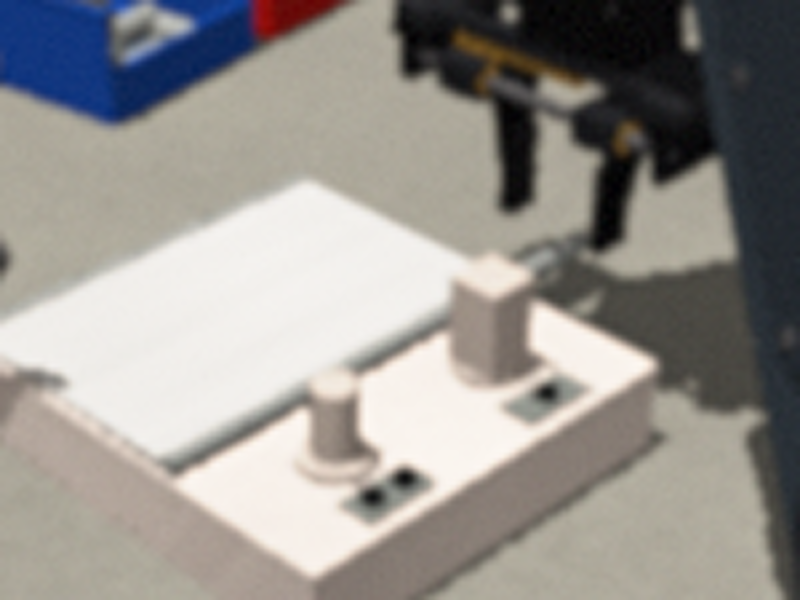

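The fingers (515,200 and 605,240) straddle the rod (560,248), and both carriers sit flush. I'll go down and grip.

```bash
python3 -m inch '[{"ax":0,"ay":0,"az":0,"dx":0,"dy":0,"dz":12,"gripper":60},{"ax":0,"ay":0,"az":0,"dx":0,"dy":0,"dz":14,"gripper":60},{"ax":0,"ay":0,"az":0,"dx":0,"dy":0,"dz":9,"gripper":60},{"ax":0,"ay":0,"az":0,"dx":0,"dy":0,"dz":0,"gripper":0},{"ax":0,"ay":0,"az":0,"dx":0,"dy":0,"dz":0,"gripper":0},{"ax":0,"ay":0,"az":0,"dx":0,"dy":0,"dz":0,"gripper":0},{"ax":0,"ay":0,"az":0,"dx":0,"dy":0,"dz":0,"gripper":0},{"ax":0,"ay":0,"az":0,"dx":0,"dy":0,"dz":0,"gripper":0}]' 25
python3 to.py .4973 -.2102 .036 1.423
python3 -m inch '[{"ax":0,"ay":0,"az":0,"dx":0,"dy":0,"dz":0,"gripper":0},{"ax":0,"ay":0,"az":0,"dx":0,"dy":0,"dz":0,"gripper":0},{"ax":0,"ay":0,"az":0,"dx":0,"dy":0,"dz":0,"gripper":0},{"ax":0,"ay":0,"az":0,"dx":0,"dy":0,"dz":0,"gripper":0}]'
python3 to.py .4973 -.2102 .036 1.423
```

```text
time: 22.1
position: [0.4985, -0.2115, 0.039]
tool_rot: [0.757, 0.653, 0.0, 0.0]
ft_force: [-0.1, -0.1, 0.5]
grip_width: 0.02
t 22.1 pos [ 0.4985 -0.2115  0.039 ] yaw 1.4228 tilt -1.0 w 0.02 F [-0.1 -0.1  0.5] q [-0.61  0.7   1.78  0.    0.66 -0.46]
shift mm [ 1.1 -1.3  3. ] rotvec [ 0.0009  0.0004 -0.0002]
time: 22.5
position: [0.4983, -0.2114, 0.0388]
tool_rot: [0.757, 0.653, 0.0, 0.0]
ft_force: [0.2, -0.0, 3.3]
grip_width: 0.011
t 22.5 pos [ 0.4983 -0.2114  0.0388] yaw 1.4228 tilt -1.0 w 0.011 F [ 0.2 -0.   3.3] q [-0.61  0.7   1.78 -0.    0.66 -0.46]
shift mm [ 1.  -1.2  2.8] rotvec [ 0.0003  0.0002 -0.0002]
```

```bash
python3 -m inch '[{"ax":0,"ay":0,"az":0,"dx":0,"dy":0.2,"dz":-6,"gripper":0},{"ax":0,"ay":0,"az":0,"dx":0,"dy":0.3,"dz":-6.4,"gripper":0},{"ax":0,"ay":0,"az":0,"dx":0,"dy":1.5,"dz":-12.3,"gripper":0},{"ax":0,"ay":0,"az":0,"dx":0,"dy":2.5,"dz":-12.1,"gripper":0},{"ax":0,"ay":0,"az":0,"dx":0,"dy":3.4,"dz":-11.9,"gripper":0},{"ax":0,"ay":0,"az":0,"dx":0,"dy":4.4,"dz":-11.6,"gripper":0}]' 25
python3 to.py .4973 -.2102 .036 1.423
```

```text
time: 23.1
position: [0.5098, -0.2131, 0.0999]
tool_rot: [0.757, 0.653, -0.0, -0.0]
ft_force: [0.6, -2.1, -3.4]
grip_width: 0.011
t 23.1 pos [ 0.5098 -0.2131  0.0999] yaw 1.4232 tilt -1.0 w 0.011 F [ 0.6 -2.1 -3.4] q [-0.6   0.61  1.72 -0.    0.82 -0.45]
shift mm [  1.  -12.7  63.9] rotvec [-0.0013  0.0001  0.0002]
```

```bash
python3 -m inch '[{"ax":0,"ay":0,"az":0,"dx":0,"dy":5.3,"dz":-11.2,"gripper":0},{"ax":0,"ay":0,"az":0,"dx":0,"dy":6.2,"dz":-10.8,"gripper":0},{"ax":0,"ay":0,"az":0,"dx":0,"dy":7,"dz":-10.2,"gripper":0},{"ax":0,"ay":0,"az":0,"dx":0,"dy":7.8,"dz":-9.7,"gripper":0},{"ax":0,"ay":0,"az":0,"dx":0,"dy":8.5,"dz":-9,"gripper":0},{"ax":0,"ay":0,"az":0,"dx":0,"dy":9.2,"dz":-8.3,"gripper":0},{"ax":0,"ay":0,"az":0,"dx":0,"dy":0,"dz":0,"gripper":0},{"ax":0,"ay":0,"az":0,"dx":0,"dy":0,"dz":0,"gripper":0}]' 25
python3 to.py .5619 -.2198 .162 1.423; python3 lk.py s8.png 180 90 190
```

```text
time: 23.9
position: [0.55, -0.2191, 0.1594]
tool_rot: [0.757, 0.653, -0.003, -0.003]
ft_force: [-7.2, -1.9, 4.9]
grip_width: 0.0111
t 23.9 pos [ 0.55   -0.2191  0.1594] yaw 1.4244 tilt -0.99996 w 0.0111 F [-7.2 -1.9  4.9] q [-0.57  0.56  1.57 -0.    1.01 -0.42]
shift mm [ 1.1 11.9 -2.7] rotvec [-0.0084  0.0006  0.0014]
```

View pics/s8.png

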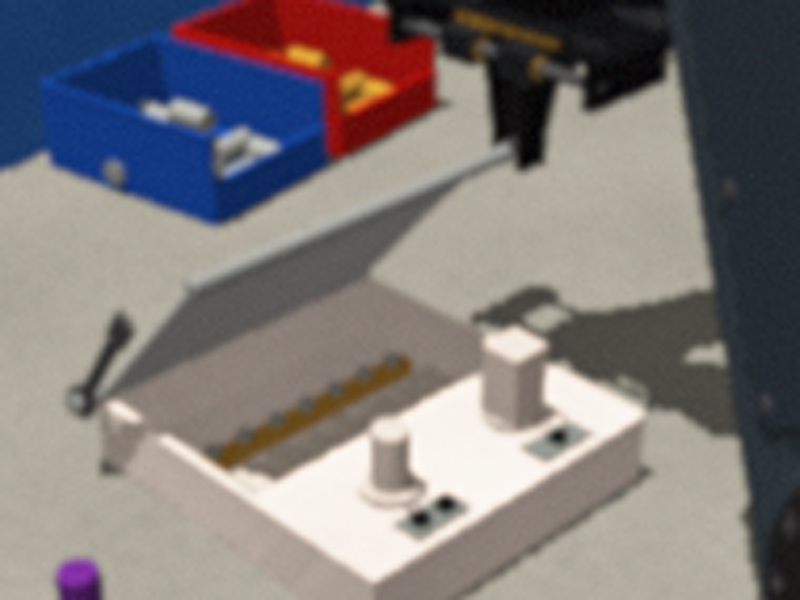

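The cover is up and held on the rod, and both carriers are still in place. Now I'll measure the cover's angle from depth.

```bash
cat > cov.py <<'E'
from h import *
yaw=-.148; O=np.array([.5505,-.0564,0]); B=R.from_euler('z',yaw).as_matrix()
for n in('side','top'):
    c=snap(n); P=(cloud(c)-O)@B
    m=(c['depth']>0)&(P[...,0]>-.02)&(P[...,0]<.11)&(abs(P[...,1])<.10)&(P[...,2]>.075)&(P[...,2]<.21)
    q=P[m]; rel=np.stack([.125-q[:,0],q[:,2]-.055],-1)
    for _ in range(3):
        vx,vy,x0,y0=cv2.fitLine(rel.astype(np.float32),cv2.DIST_HUBER,0,.01,.01).ravel(); d=(rel[:,0]-x0)*vy-(rel[:,1]-y0)*vx; rel=rel[abs(d)<.008]
    print(n,'cover angle',round(float(np.arctan(vy/vx)),4),len(rel),'off',round(float(x0*vy-y0*vx),4),'through hinge',np.median(np.arctan2(rel[:,1],rel[:,0])[np.hypot(*rel.T)>.1]).round(4))
    g=c['img'].max(-1)
    if n=='side':
        m=np.zeros(g.shape,bool); m[160:190,190:216]=(g[160:190,190:216]<75)
        K=c['camera_matrix'];v,u=np.nonzero(m)
        d=np.stack([(u-K[0,2])/K[0,0],-(v-K[1,2])/K[1,1],-np.ones(len(u))],-1)@rot(c).T@B
        o=(c['position']-O)@B; p=o+d*((.134-o[1])/d[:,1])[:,None]
        rl=np.stack([.125-p[:,0],p[:,2]-.055],-1);r=np.hypot(*rl.T);k=(r>.03)&(r<.11);a=np.arctan2(rl[:,1],rl[:,0])
        print('pointer',k.sum(),np.median(a[k]).round(4))
    np.savez('last_%s.npz'%n,**c)
o=robot.get_obs(); print(o['time'],o['position'].round(4),o['ft_force'].round(1),o['grip_width'])
E
python3 cov.py
```

```text
side cover angle 0.8506 835 off 0.0038 through hinge 0.8198
pointer 39 0.957
top cover angle 0.8439 1681 off -0.0043 through hinge 0.8782
24.05 [ 0.5497 -0.2191  0.1592] [-7.8 -1.6  5. ] 0.011190083141302237
```

```bash
python3 -m inch '[{"ax":0,"ay":0,"az":0,"dx":0,"dy":3.8,"dz":-4,"gripper":0},{"ax":0,"ay":0,"az":0,"dx":0,"dy":3.9,"dz":-4,"gripper":0},{"ax":0,"ay":0,"az":0,"dx":0,"dy":3.8,"dz":-3.7,"gripper":0},{"ax":0,"ay":0,"az":0,"dx":0,"dy":0,"dz":0,"gripper":0},{"ax":0,"ay":0,"az":0,"dx":0,"dy":0,"dz":0,"gripper":0},{"ax":0,"ay":0,"az":0,"dx":0,"dy":0,"dz":0,"gripper":0}]' 25
python3 cov.py
```

```text
time: 24.65
position: [0.5634, -0.2211, 0.1709]
tool_rot: [0.757, 0.653, -0.001, -0.001]
ft_force: [-6.7, -0.8, 6.0]
grip_width: 0.011
side cover angle 0.9613 1209 off 0.0036 through hinge 0.9314
pointer 40 0.952
top cover angle 0.9551 1357 off -0.0046 through hinge 0.9912
24.75 [ 0.5634 -0.2211  0.1708] [-7.2 -0.7  5.9] 0.011088848363188875
```

Cover ≈0.957 and pointer ≈0.954. I'll hold for a few rows, then look once more.

```bash
python3 -m inch '[{"ax":0,"ay":0,"az":0,"dx":0,"dy":0,"dz":0,"gripper":0},{"ax":0,"ay":0,"az":0,"dx":0,"dy":0,"dz":0,"gripper":0},{"ax":0,"ay":0,"az":0,"dx":0,"dy":0,"dz":0,"gripper":0},{"ax":0,"ay":0,"az":0,"dx":0,"dy":0,"dz":0,"gripper":0},{"ax":0,"ay":0,"az":0,"dx":0,"dy":0,"dz":0,"gripper":0},{"ax":0,"ay":0,"az":0,"dx":0,"dy":0,"dz":0,"gripper":0}]' 25
python3 cov.py; python3 lk.py s9.png 180 90 190;python3 ptr.py | head -2
```

```text
time: 25.35
position: [0.5634, -0.2211, 0.1708]
tool_rot: [0.757, 0.653, -0.001, -0.001]
ft_force: [-6.9, -1.6, 5.2]
grip_width: 0.011
side cover angle 0.9585 1197 off 0.0035 through hinge 0.9313
pointer 41 0.954
top cover angle 0.9544 1366 off -0.0046 through hinge 0.9919
25.45 [ 0.5634 -0.2211  0.1708] [-5.8 -0.4  5.9] 0.011167246848145474
sq top z [0.1052 0.1057 0.1063] [-0.0762 -0.0539  0.1047]
rd top z [0.0953 0.0961 0.0963] [-0.0786  0.0546  0.0947]
```

View pics/s9.png

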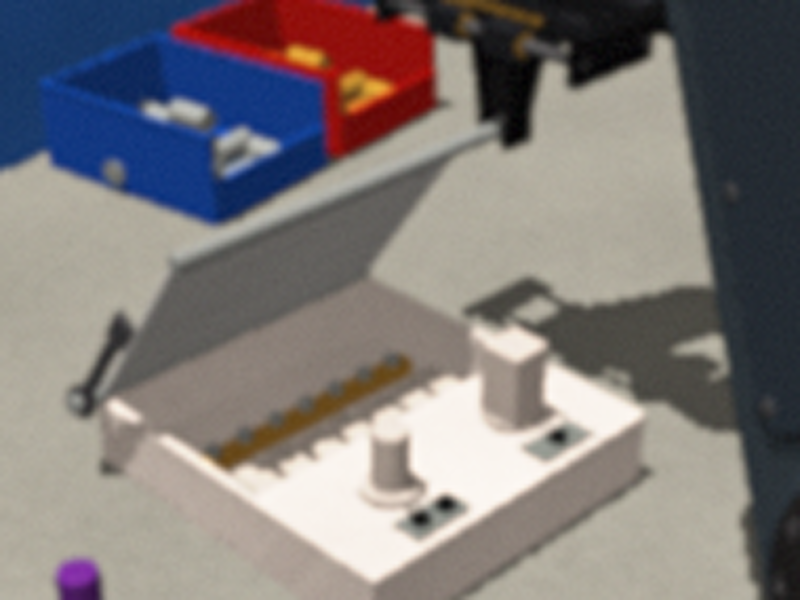

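The cover edge now runs parallel to the pointer arm (pointer from 78,400 to 122,325; cover side from 108,400 to 175,262). The rod is held at (497,130) and both carriers are flush. Handing in.

```bash
python3 -c "
from rig import robot
print(robot.hand_in())"
```

```text
the job is handed in; nothing more can be done
None
```

I handed the job in at about 25.5 s, with both carriers plugged in and the gripper still holding the cover at the pointer. The hand-in reports no verdict.

- **Carriers:** The square-headed carrier went into the one-stud way (right hole) first, then the round-headed one into the two-stud way (left hole). Each stopped on its flange with about 10 N of push and was released. Their tops measure 105 mm and 95 mm above the bench, which is the fully-home height.
- **Cover:** I lifted it by the rod and am holding it with 25 N of grip. The last fits put the cover at 0.959 rad (side camera) and 0.954 rad (top camera), against 0.954 rad for the pointer. The tool pose stayed the same over the final 0.6 s of holding.
- **Disagreements:**
  - Before the lift, one rough top-view estimate put the pointer at 1.02 rad. I dismissed it because that view mostly catches the arm's upper edge; the other estimates gave 0.94–0.97.
  - Angles taken as a direct line to the assumed hinge read 0.93 rad (side) and 0.99 rad (top). That spread comes from each camera seeing a different face of the plate, and both still fall within 0.09 rad of the pointer.
  - While I held the square carrier above its way, the side camera placed its foot 5–7 mm further along the line of sight than the arm's own reading. It still went in cleanly.
- **Bystanders:** The pointer reads the same as at the start. I saw no contact with the bin, screwdriver or coupling, but I did not re-measure where they are at the end.

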